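Set the gap of a small die set with a feeler gauge

TASK

Set the gap of the small die set to the thickness of the feeler gauge: lift the gauge by its blade out of the wooden tray, put it down, take it again by its black grip and slide the blade flat between the two plates, right up to the grip. Leave it lying there while you gently press the top plate down by its knob until it rests on the blade; then draw the blade straight out by the grip, feeling it drag a little so that the gap stays as set, and lay the gauge flat on the desk. Leave the brass weight, the micrometer and the dropper bottle alone.

Things in the scene. Friction and masses are not known exactly. Their poses are not given: they have to be found in the camera images.
- die_set: Small fixed die set. Lower plate: steel block 150 x 150 x 30 mm, bright flat top. Origin: centre of its underside, on the desk; x points from the open front (facing the robot) to the back, y left, z up. Two 18 mm pillars (tops 118 mm above the desk) at x = +52, y = +-55 mm; the blade goes in between them along y = 0. The front 55 mm (x = -75 to -20 mm) is an open apron. The desk to its left is clear.
- die_mouth (a point): Point on the top face of the lower plate (30 mm above the desk) under the middle of the top plate's front edge (die set x = -20 mm, y = 0). Axes as the die set's. The blade slides in here along +x, flat on the lower plate.
- top_plate (a joint): Gap above the lower plate, in m (start 0.0095 to 0.013, limits 0 to 0.016), up to the red pad under the aluminium top plate. Plate 90 x 140 mm (die set x = -20 to +70 mm) with pad 22 mm thick, sliding on the pillars; about 4 N moves it either way, friction holds it where it is left, its weight is balanced. Springs let the pad give up to 2.5 mm (4 N/mm), so the blade drags when the plate bears on it.
- press_pad (a point): Centre of the flat top of the dark steel knob on the top plate, 38 mm across: the place to press straight down. It is 50 mm above the plate's underside (about 0.09 m above the desk at the start), at die set x = +20 mm, y = 0.
- gauge: Feeler gauge, 190 mm long, 0.15 kg: steel blade 100 x 24 x 6 mm with a round tip, black grip 90 x 28 x 18 mm. One common flat underside; the grip stands 12 mm above the blade and stops at the top plate's edge when the blade is in. Origin: on the underside below the balance point; x to the tip (blade x = -30 to +70 mm, grip -120 to -30 mm), y across, z up out of the riveted face. Starts in the tray.
- gauge_waist (a point): The gauge's point of balance, in the blade's middle thickness (3 mm above its underside), 70 mm behind the tip: where to lift it from the tray across the 24 mm width. Axes as the gauge's.
- gauge_handle (a point): Centre of the black grip, 9 mm above the gauge's underside, 75 mm behind the waist. Axes as the gauge's.
- gauge_tip (a point): End of the blade's round tip, at the middle of its thickness (3 mm above the underside).
- tray: Wooden gauge tray, 220 x 66 x 22 mm, fixed. Origin: on the desk under the gauge's balance point; x along the recess towards the blade's tip. Recess floor 4 mm above the desk; the grip lies sunk level with the tray's top and cannot be gripped there. From x = -27 to +31 mm both side walls are cut away down to the desk (a 16 mm wide strip stays under the blade): fingers reach the blade's edges there.
- weight: Bystander: a brass check weight, a 38 mm round cylinder with a knob, 60 mm tall. Origin at the centre of its underside.
- micrometer: Bystander: an outside micrometer lying flat, 47 x 136 x 16 mm. Origin at the centre of its underside.
- bottle: Bystander: a small brown dropper bottle standing upright, 33 mm across, 102 mm tall. Origin at the centre of its underside.

How it is judged (in metres and radians):
On the way, in this order (a step that is already met when the one before it is completed fails the run):
1. the blade is in between the plates up to the grip (at least 82 of its 100 mm), flat on the lower plate (x of gauge_tip in the frame of die_set above 0.062 m and y of gauge_tip in the frame of die_set between -0.035 and 0.035 m and z of gauge_tip in the frame of die_set between 0.028 and 0.042 m and angle between the x axis of gauge and the x axis of die_set, either way round below 0.15 rad), for 0.2 s.
2. the top plate has been brought down and rests on the blade, which still lies in the gap (x of gauge_tip in the frame of die_set above 0.055 m and contact force between gauge and top_plate above 0.3 N and value of joint top_plate below 0.0072 m), for 0.2 s.
3. the blade is drawn back, dragging between the plates (x of gauge_tip in the frame of die_set between -0.015 and 0.045 m and contact force between gauge and top_plate above 0.2 N and value of joint top_plate between 0.0048 and 0.0072 m), for 0.05 s.
At the end, for the whole second after the job is handed in: The gap under the top plate's pad is the blade's 6 mm, within 1.2 mm, with nothing in it, and the gauge lies flat and still on the desk (or back in its tray), rivets up, clear of the die set (value of joint top_plate between 0.0048 and 0.0072 m and height (world z) of gauge_handle between 0 and 0.018 m and height (world z) of gauge_tip below 0.012 m and angle between gauge's own z axis and vertical below 0.1 rad and linear speed of gauge below 0.02 m/s and contact force between gauge and die_set below 0.05 N); the robot touches nothing.
It fails at once if the top plate is forced onto the blade with more than 60 N (contact force between gauge and top_plate above 60 N).
It fails at once if a bystander is moved by more than 15 mm (distance of any of weight, micrometer, bottle from where it was at the start of the episode above 0.015 m).
It also fails if it takes over 61 s, if anything falls off the work surface, if the arm or the gripper's body presses on something with over 40 N, if the wrist force passes 120 N, or if a joint passes its speed limit or range.

ROBOT

A 6-joint arm with a two-finger parallel gripper is mounted at the origin on a cart in front of the work surface, level with it; the furniture and walls round the work are solid. World frame = base frame: x ahead of the robot, y to its left, z up, the work surface at z = 0. Lengths are in m, angles in degrees, forces in N, time in s.
With the tool pointing down it reaches from about 0.4 to 0.825 m from the base axis. Payload 7 kg.
Tool frame: the origin (TCP) lies midway between the tips of the shut fingers; the grasp point (between the pads) lies 19 mm behind it; z points along the fingers, y is the direction in which the jaws open and shut (so a half turn about z gives the same grasp; the last joint's range is limited). The gripper opens to 88 mm and grips with 3 to 60 N. Pads are 19 mm wide; open, the fingers measure 130 mm over their backs; the gripper's body (78 mm by 193 mm) begins 47 mm behind the grasp point.
Start: joints at [92.825, 20.546, 0.682, 0, -70.136, -16.507], TCP at [0.16, 0.656, 0.201] pointing down, gripper open.
Joint ranges: [-176.03, 176.03], [-82.01, 121.73], [-58.28, 71.71], [-173.87, 95.51], [-174.79, -0.11], [-173.66, 173.66]. Speed limits (degrees/s): [136.94, 136.94, 172.46, 180, 180, 180].

INTERFACE

Orientations are given as [roll, pitch, yaw] about the fixed x, y, z axes, in that order (R = Rz(yaw) Ry(pitch) Rx(roll)).
In Python, from plant import sensors, cams, job gives the robot as it stands.
- The arm moves only by the tool move_arm, never from a script. Its argument "commands" is a list of rows, each a list of 7 numbers: the finger opening in cm, from 0 to 8.76, then the shift along the tool's x, y, z in cm, then the turn, a rotation vector about the tool's x, y, z in rad. In form: [[hand, x, y, z, wx, wy, wz], ...]. A call has exactly 8 rows; each row is the pose to reach, as a shift and turn from the pose commanded when the call began, along the tool's axes at that moment; what a row does not reach only later rows make up. A row lasts 1/8 s, in which the tool goes at most 62.5 mm and 10.7 degrees, less where a joint would pass 70% of its speed; a pose out of reach is approached as far as the arm can. A call with a gripper value outside its range is refused whole. The fingers move at their own pace and stop on an object; the grip force is fixed at half the most. Time passes only in rows, so rows that repeat a pose let the fingers close, or fill a call up. It gives the time, the measured TCP pose, the force and the opening at its end, in the units of the state.
- sensors.get_obs(): the state, without advancing time (a new reading comes with each control period).
- cams.snapshot(name): name is "side" or "top" or "wrist"; returns a dict with "frame" (480x640x3 uint8, red, green, blue), "camera_matrix" (3x3 intrinsics, pixels), "R" (3x3) and "t" (3): a world point X has camera coordinates R X + t. Camera axes: x right, y down, z forward; pixel columns grow to the right and rows downward; lengths in m; the calibration is good to about 2 mm. The wrist camera is an equidistant fisheye: a pixel r from the principal point sees the ray r / f radians off the axis. A picture is of the moment at which its call begins. There is no depth.
- job.close_job(): hands the job in, once; it reports no verdict.
The state is a dict: "clock": time; "joint_pos": joint angles; "qvel": joint speeds; "tau": joint torques, N m; "tool_pos": TCP position; "orientation": TCP orientation; "force": force on the tool from outside, world axes, zero at the start; "moment": the same for the moment, N m; "opening": finger opening in m.
Only numpy, scipy, OpenCV 4.12 (cv2) and the standard library are available. Lean on these libraries where they do the work, as an engineer would, in place of code of your own. Each camera call takes 0.05 s, during which the arm holds its last target.

## Working session

There is one attempt and no reset: what is moved stays moved. The work goes in short steps, Python scripts to look and compute and a tool call to move; the robot and the scene stay as the last step left them, time stands still between calls to the robot, and variables do not carry over. Pictures are saved under pics/ and viewed, and the job is handed in when it is done.

Besides the shell and the picture viewer there is one more tool, called after "Request:" by a JSON object that holds its "api" and its "payload". move_arm: Moves the arm, as the interface text tells. Its arguments: {"type":"object","properties":{"commands":{"type":"array"}},"required":["commands"]}

```bash
ls; mkdir -p pics; python3 - <<'E'
from plant import sensors,cams
import cv2,numpy as np
print(sensors.get_obs())
for n in ["side","top","wrist"]:
    s=cams.snapshot(n); cv2.imwrite(f"pics/{n}0.png",s["frame"][:,:,::-1]); np.savez(f"{n}0.npz",**s)
    print(n,s["camera_matrix"].tolist(),s["R"].tolist(),s["t"].tolist())
E
```

```text
pics
{'clock': 0.0, 'joint_pos': array([ 9.28239909e+01,  2.05909980e+01,  6.31875000e-01, -1.95068452e-02,
       -7.01360638e+01, -1.65071282e+01]), 'qvel': array([-0.04213815, -0.07288959,  0.02748519, -0.00463133,  0.05831262,
        0.08288598]), 'tau': array([-4.65759440e-04, -5.82719707e+01,  2.93047982e+01,  6.99723870e+00,
        6.73446018e-03, -1.78112741e-04]), 'tool_pos': array([0.15957918, 0.65529838, 0.19961517]), 'orientation': array([ 1.79903526e+02, -9.46667711e-03, -1.36897728e+01]), 'force': array([ 0.41190398, -1.15794616,  0.03170493]), 'moment': array([ 0.00294165, -0.00729065, -0.02716595]), 'opening': 0.08771989432563183}
side [[574.1748949703564, 0.0, 316.45426607923804], [0.0, 574.1748949703564, 235.39733209830575], [0.0, 0.0, 1.0]] [[-0.9777118795768905, -0.20990330606692384, -0.004481365461489748], [-0.1059064381386954, 0.5115086768127962, -0.8527266267133902], [0.1812823954359574, -0.8332463475151857, -0.5223382213256115]] [0.5889989762570608, 0.04628594876013934, 1.127018403367082]
top [[575.8372925293194, 0.0, 320.3928309072901], [0.0, 575.8372925293194, 236.51795550846649], [0.0, 0.0, 1.0]] [[-0.010798678773378792, -0.9998391470444256, -0.014320215578851134], [-0.9842164803737208, 0.013157569778746218, -0.176478888590911], [0.17663892067581005, 0.012188453347033628, -0.9842002506134067]] [0.16799759715053336, 0.5795683111770495, 0.8782382318640138]
wrist [[371.64829954431775, 0.0, 318.88662282451446], [0.0, 371.64829954431775, 238.3959949596199], [0.0, 0.0, 1.0]] [[-0.23684337754851514, -0.9715448471305546, 0.0024134053698499974], [-0.938780346393768, 0.22949433120108423, 0.2569509937154647], [-0.250193276760606, 0.05859148368692162, -0.9664214206562043]] [0.6744012464942567, -0.03252404354758339, 0.39075163528502177]
```

View pics/side0.png

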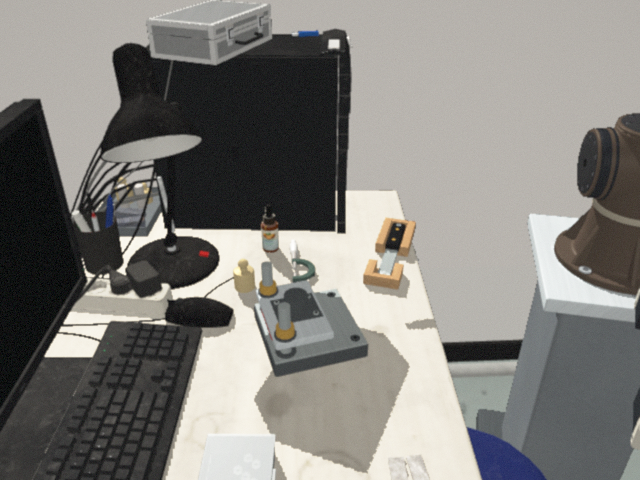

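View pics/top0.png

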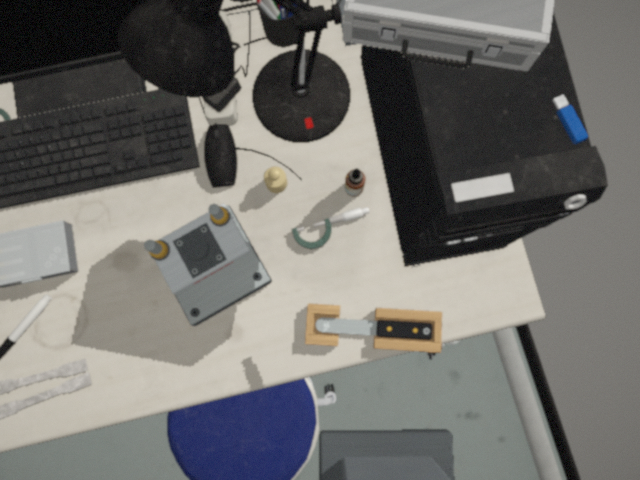

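View pics/wrist0.png

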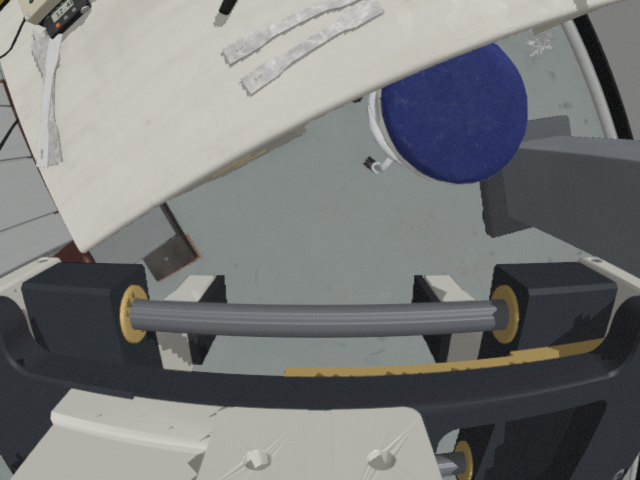

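```bash
python3 - <<'E'
import cv2
a=cv2.imread("pics/top0.png"); cv2.imwrite("pics/topz.png",cv2.resize(a[190:360,130:460],None,fx=2.4,fy=2.4,interpolation=cv2.INTER_CUBIC))
a=cv2.imread("pics/side0.png"); cv2.imwrite("pics/sidez.png",cv2.resize(a[200:380,220:440],None,fx=3.3,fy=3.3,interpolation=cv2.INTER_CUBIC))
E
```

```text
(no output)
```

View pics/topz.png

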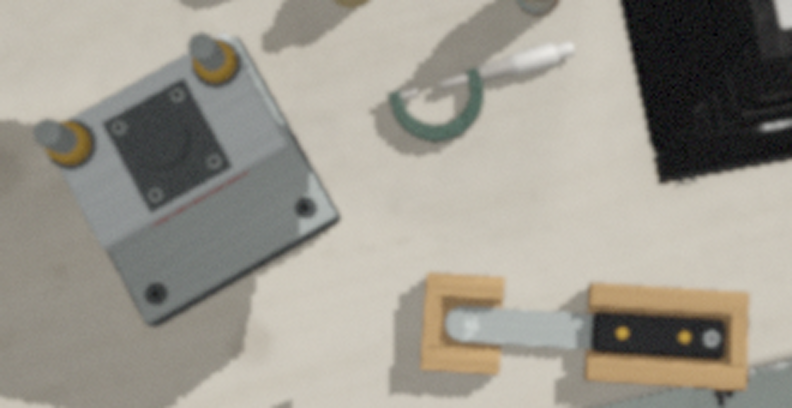

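View pics/sidez.png

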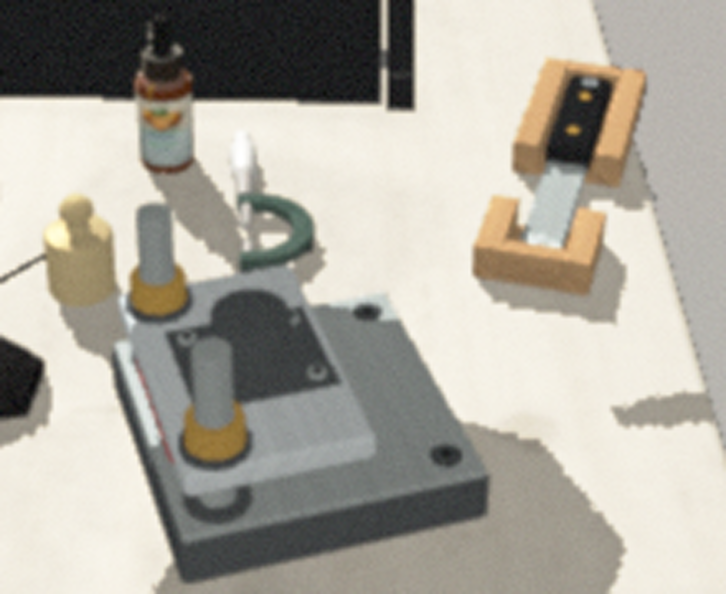

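```bash
cat > h.py <<'E'
import numpy as np,cv2
class C:
    def __init__(s,n,d=None):
        d=d or np.load(n+"0.npz"); s.K=d["camera_matrix"];s.R=d["R"];s.t=d["t"];s.fish=n.startswith("wrist");s.o=-s.R.T@s.t
    def ray(s,p):
        x=(p[0]-s.K[0,2])/s.K[0,0];y=(p[1]-s.K[1,2])/s.K[1,1]
        if s.fish:
            r=np.hypot(x,y);v=np.array([x/r*np.sin(r),y/r*np.sin(r),np.cos(r)]) if r>0 else np.array([0,0,1.])
        else: v=np.array([x,y,1.])
        v=s.R.T@v; return v/np.linalg.norm(v)
    def plane(s,p,z): v=s.ray(p); return s.o+v*(z-s.o[2])/v[2]
    def proj(s,X):
        c=s.R@np.asarray(X)+s.t
        if s.fish:
            th=np.arctan2(np.hypot(c[0],c[1]),c[2]);f=th/np.hypot(c[0],c[1]);return s.K[:2,:2]@(c[:2]*f)+s.K[:2,2]
        return (s.K@c)[:2]/c[2]
def tri(prs):
    A=np.zeros((3,3));b=np.zeros(3)
    for c,p in prs:
        v=c.ray(p);M=np.eye(3)-np.outer(v,v);A+=M;b+=M@c.o
    X=np.linalg.solve(A,b);e=[np.linalg.norm((np.eye(3)-np.outer(c.ray(p),c.ray(p)))@(X-c.o))*1e3 for c,p in prs]
    return X,e
E
python3 - <<'E'
from h import *
T=C("top");S=C("side")
tz=lambda x,y:(x/2.4+130-.3,y/2.4+190-.3); sz=lambda x,y:(x/3.3+220-.35,y/3.3+200-.35)
for n,a,b in [("screwFL",tz(156,293),sz(446,455)),("screwFR",tz(306,208),sz(367,312)),("pilL",tz(48,130),sz(212,345)),("pilR",tz(203,45),sz(155,210)),
 ("rivet_mid",tz(622,333),sz(572,130)),("riv2",tz(684,337),sz(585,96)),("end",tz(711,338),sz(592,82)),
 ("knobc",tz(165,145),sz(255,310))]:
    X,e=tri([(T,a),(S,b)]); print(n,X.round(4),np.round(e,1))
for n,a,z in [("tip",tz(445,325),.01),("riv",tz(622,333),.022),("riv2",tz(684,337),.022),("end",tz(711,338),.022),("screwFL",tz(156,293),.03),("screwFR",tz(306,208),.03),("FLc",tz(152,322),.03),("FRc",tz(338,215),.03)]:
    print(n,T.plane(a,z).round(4))
E
```

```text
screwFL [0.4635 0.3664 0.0311] [0.6 0.6]
screwFR [0.5203 0.2655 0.0308] [0.3 0.3]
pilL [0.5609 0.4165 0.1196] [0.9 0.9]
pilR [0.6144 0.3206 0.1187] [0.7 0.7]
rivet_mid [0.4342 0.0521 0.023 ] [0.1 0.1]
riv2 [0.4307 0.0104 0.0232] [0.3 0.3]
end [ 0.4289 -0.0078  0.0232] [1.3 1.3]
knobc [0.557  0.35   0.0891] [0.8 0.8]
tip [0.4411 0.1718 0.01  ]
riv [0.4341 0.052  0.022 ]
riv2 [0.431  0.0103 0.022 ]
end [ 0.4301 -0.0079  0.022 ]
screwFL [0.4642 0.3667 0.03  ]
screwFR [0.5207 0.2656 0.03  ]
FLc [0.4448 0.3689 0.03  ]
FRc [0.5156 0.2437 0.03  ]
```

```bash
python3 - <<'E'
from h import *
from scipy.spatial.transform import Rotation as R
T=C("top");W=C("wrist")
Rt=R.from_euler("xyz",[179.9035,-.0095,-13.69],degrees=True).as_matrix()
print("cam in tool",Rt.T@(W.o-[.15958,.6553,.19962]), (Rt.T@W.R.T).round(3).tolist())
for p in [(80,435),(180,408),(320,372),(440,343),(545,318),(315,230),(365,208),(355,185),(275,180),(410,262),(75,270),(50,295),(0,355),(90,375)]: print(p,T.plane(p,0).round(3))
E
```

```text
cam in tool [ 0.06916742 -0.00055644 -0.18472997] [[-0.0, -0.966, -0.257], [1.0, -0.0, 0.001], [-0.001, -0.257, 0.966]]
(80, 435) [0.27  0.555 0.   ]
(180, 408) [0.31  0.393 0.   ]
(320, 372) [0.365 0.165 0.   ]
(440, 343) [ 0.41  -0.034  0.   ]
(545, 318) [ 0.449 -0.209  0.   ]
(315, 230) [0.602 0.171 0.   ]
(365, 208) [0.64  0.084 0.   ]
(355, 185) [0.681 0.101 0.   ]
(275, 180) [0.692 0.24  0.   ]
(410, 262) [0.545 0.01  0.   ]
(75, 270) [0.539 0.58  0.   ]
(50, 295) [0.497 0.62  0.   ]
(0, 355) [0.398 0.696 0.   ]
(90, 375) [0.364 0.544 0.   ]
```

```bash
cat >> h.py <<'E'
from scipy.spatial.transform import Rotation as Ro
def go(*targets,base=None):
    from plant import sensors
    o=sensors.get_obs(); p=np.array(o["tool_pos"]);R0=Ro.from_euler("xyz",o["orientation"],degrees=True)
    if base: p=np.array(base[:3]);R0=Ro.from_euler("xyz",[180,0,base[3]],degrees=True)
    print("t",round(o["clock"],2),"pos",p.round(4),"rpy",np.round(o["orientation"],2),"F",np.round(o["force"],2),"op",round(o["opening"],4))
    for x,y,z,yaw in targets:
        Rg=Ro.from_euler("xyz",[180,0,yaw],degrees=True)
        print("shift cm",(R0.inv().apply(np.array([x,y,z])-p)*100).round(2),"rot",(R0.inv()*Rg).as_rotvec().round(4))
E
python3 -c "
from h import *
go((.44,.10,.2,-93.6),base=(.16,.656,.201,-13.68))"
```

```text
t 0.15 pos [0.16  0.656 0.201] rpy [ 1.7993e+02 -1.0000e-02 -1.3690e+01] F [-0.07  0.54 -0.36] op 0.0878
shift cm [40.36 47.4   0.1 ] rot [ 0.     -0.      1.3949]
```

Request:
{"api": "move_arm", "payload": {"commands": [[8.7,5,5.9,0.1,0,0,0.17],[8.7,10,11.8,0.1,0,0,0.34],[8.7,15,17.7,0.1,0,0,0.51],[8.7,20,23.6,0.1,0,0,0.68],[8.7,25,29.5,0.1,0,0,0.85],[8.7,30,35.4,0.1,0,0,1.02],[8.7,35,41.3,0.1,0,0,1.2],[8.7,40.4,47.4,0.1,0,0,1.395]]}}

```text
clock: 1.15
tool_pos: [0.3844, 0.2072, 0.1998]
orientation: [-180.0, 0.0, -93.5]
force: [1.8, 0.1, 0.4]
opening: 0.087
```

```bash
python3 -c "
from h import *
go((.437,.10,.16,-93.6))"
```

```text
t 1.15 pos [0.3844 0.2072 0.1998] rpy [-1.7997e+02  4.0000e-02 -9.3480e+01] F [1.83 0.05 0.38] op 0.087
shift cm [10.38 -5.9   3.98] rot [-0.0005  0.0007  0.002 ]
```

Request:
{"api": "move_arm", "payload": {"commands": [[8.7,4,-2.3,1,0,0,0],[8.7,8,-4.6,3,0,0,0],[8.7,10.4,-5.9,4,0,0,0],[8.7,10.4,-5.9,4,0,0,0],[8.7,10.4,-5.9,4,0,0,0],[8.7,10.4,-5.9,4,0,0,0],[8.7,10.4,-5.9,4,0,0,0],[8.7,10.4,-5.9,4,0,0,0]]}}

```text
clock: 2.15
tool_pos: [0.4372, 0.1024, 0.1598]
orientation: [-180.0, 0.0, -93.1]
force: [0.1, 0.4, -0.1]
opening: 0.0871
```

```bash
python3 - <<'E'
from h import *
go((.437,.10,.16,-93.6))
from plant import cams
s=cams.snapshot("wrist");np.savez("wrist1.npz",**s);cv2.imwrite("pics/w1.png",s["frame"][:,:,::-1])
E
```

```text
t 2.15 pos [0.4372 0.1024 0.1598] rpy [-1.7998e+02  2.0000e-02 -9.3130e+01] F [ 0.1   0.43 -0.13] op 0.0871
shift cm [ 0.24  0.   -0.02] rot [-0.0003  0.0003  0.0082]
```

View pics/w1.png

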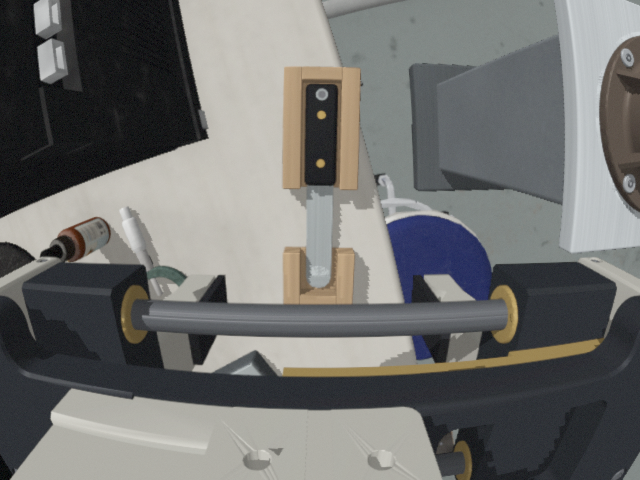

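```bash
python3 - <<'E'
from h import *
d=np.load("wrist1.npz");W=C("wrist",d);T=C("top")
f=cv2.cvtColor(d["frame"],cv2.COLOR_RGB2HSV);h,s,v=cv2.split(f)
# grip: dark
m=((v<60)).astype(np.uint8);m[:,:290]=0;m[:,350:]=0;m[:60]=0;m[200:]=0
n,l,st,c=cv2.connectedComponentsWithStats(m);i=1+st[1:,4].argmax();print("grip",st[i],c[i])
r=cv2.minAreaRect(np.argwhere(l==i)[:,::-1].astype(np.float32));print(r)
pts=cv2.boxPoints(r)
for p in pts: print(W.plane(p,.022).round(4))
# blade edges by row
for y in range(195,245,10):
    row=cv2.cvtColor(d["frame"],cv2.COLOR_RGB2GRAY)[y,295:345].astype(float); print(y,row.astype(int).tolist())
riv=[(321,115),(320,163)]
for p in riv: print("riv",W.plane(p,.022).round(4))
for a,b in [((622,333),(320,163)),((684,337),(321,115))]:
    print(tri([(T,(a[0]/2.4+129.7,a[1]/2.4+189.7)),(W,b)]))
E
```

```text
grip [ 305   84   33  102 2834] [320.67078335 135.72265349]
((320.7978515625, 134.3097686767578), (31.405729293823242, 101.0394058227539), 1.123302698135376)
[0.4485 0.0701 0.022 ]
[ 0.4418 -0.0179  0.022 ]
[ 0.415  -0.0159  0.022 ]
[0.4213 0.0722 0.022 ]
195 [139, 135, 135, 135, 134, 136, 137, 137, 136, 138, 138, 126, 117, 114, 121, 133, 156, 170, 173, 171, 166, 167, 168, 158, 137, 119, 121, 121, 120, 127, 148, 149, 148, 150, 148, 147, 151, 138, 132, 139, 140, 141, 139, 139, 139, 141, 139, 139, 138, 138]
205 [195, 193, 195, 194, 194, 187, 151, 143, 143, 139, 141, 158, 166, 166, 167, 170, 171, 170, 170, 171, 167, 167, 170, 171, 169, 168, 168, 168, 166, 169, 169, 168, 170, 169, 169, 173, 174, 152, 133, 139, 138, 140, 139, 139, 149, 189, 194, 195, 196, 197]
215 [193, 193, 192, 193, 194, 195, 195, 195, 194, 193, 193, 183, 172, 167, 168, 169, 171, 170, 168, 169, 165, 166, 169, 171, 169, 167, 168, 167, 166, 167, 168, 168, 168, 167, 166, 171, 171, 152, 135, 138, 141, 141, 141, 143, 139, 147, 160, 188, 196, 197]
225 [198, 196, 195, 194, 194, 193, 194, 194, 193, 194, 195, 184, 172, 166, 167, 168, 170, 169, 168, 168, 164, 167, 170, 170, 169, 165, 167, 165, 165, 166, 166, 165, 167, 167, 167, 168, 159, 144, 140, 137, 140, 139, 140, 149, 188, 194, 196, 197, 196, 197]
235 [197, 195, 197, 195, 194, 194, 193, 193, 193, 194, 192, 184, 174, 166, 166, 168, 168, 168, 168, 165, 165, 167, 170, 169, 169, 166, 166, 165, 166, 167, 166, 165, 168, 167, 167, 164, 147, 137, 140, 142, 142, 143, 141, 140, 141, 154, 186, 196, 196, 196]
riv [0.4306 0.0106 0.022 ]
riv [0.4337 0.0521 0.022 ]
(array([0.43389896, 0.05208493, 0.02351196]), [np.float64(0.19952340751389283), np.float64(0.1995234075138642)])
(array([0.43077122, 0.01099822, 0.02737656]), [np.float64(0.15337010217125008), np.float64(0.1533701021711451)])
```

Request:
{"api": "move_arm", "payload": {"commands": [[8.7,0.1,0,4,0,0,0.015],[8.7,0.1,0,8,0,0,0.015],[8.7,0.1,0,11,0,0,0.015],[8.7,0.1,0,13,0,0,0.015],[8.7,0.1,0,14.5,0,0,0.015],[8.7,0.1,0,15.3,0,0,0.015],[8.7,0.1,0,15.6,0,0,0.015],[8.7,0.1,0,15.6,0,0,0.015]]}}

```text
clock: 3.2
tool_pos: [0.4374, 0.1011, 0.0038]
orientation: [-180.0, 0.0, -94.0]
force: [-0.1, 0.3, -0.7]
opening: 0.087
```

```bash
python3 - <<'E'
from h import *
go((.437,.1015,.0035,-94))
from plant import cams
s=cams.snapshot("wrist");np.savez("wrist2.npz",**s);cv2.imwrite("pics/w2.png",s["frame"][:,:,::-1])
E
```

```text
t 3.2 pos [0.4374 0.1011 0.0038] rpy [-1.7998e+02  1.0000e-02 -9.4030e+01] F [-0.07  0.33 -0.71] op 0.087
shift cm [-0.04  0.04  0.03] rot [-0.0003  0.0002 -0.0005]
```

View pics/w2.png

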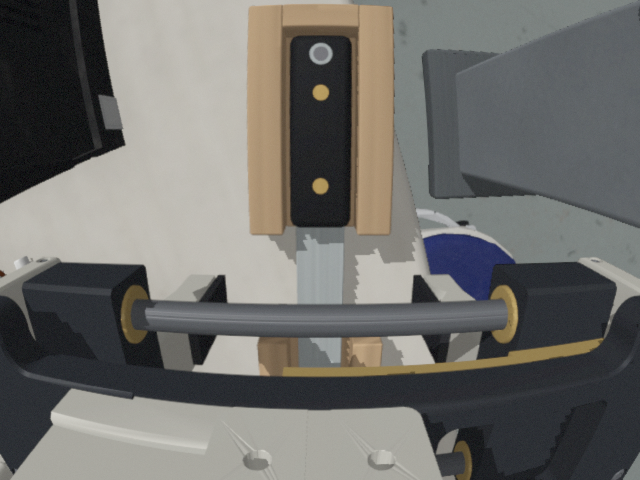

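Request:
{"api": "move_arm", "payload": {"commands": [[0,0,0,0,0,0,0],[0,0,0,0,0,0,0],[0,0,0,0,0,0,0],[0,0,0,0,0,0,0],[0,0,0,0,0,0,0],[0,0,0,0,0,0,0],[0,0,0,0,0,0,0],[0,0,0,0,0,0,0]]}}

```text
clock: 4.25
tool_pos: [0.4371, 0.1009, 0.0035]
orientation: [180.0, -0.0, -94.0]
force: [0.3, -0.2, 0.4]
opening: 0.0129
```

```bash
python3 - <<'E'
from h import *
go()
from plant import cams
for n in ["wrist","top","side"]:
  s=cams.snapshot(n);np.savez(n+"3.npz",**s);cv2.imwrite(f"pics/{n}3.png",s["frame"][:,:,::-1])
go()
a=cv2.imread("pics/top3.png")[280:380,290:450];b=cv2.imread("pics/side3.png")[190:310,340:440]
cv2.imwrite("pics/z3.png",np.hstack([cv2.resize(a,(480,300)),cv2.resize(b,(300,300))]))
E
```

```text
t 4.25 pos [0.4371 0.1009 0.0035] rpy [180.    -0.   -94.04] F [ 0.34 -0.16  0.42] op 0.0129
t 4.4 pos [0.4371 0.1009 0.0036] rpy [180.    -0.   -94.04] F [ 0.55 -0.16  0.55] op 0.0022
```

View pics/wrist3.png

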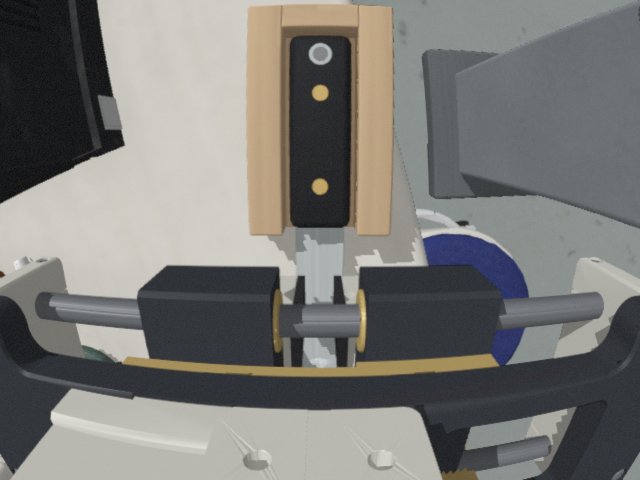

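View pics/z3.png

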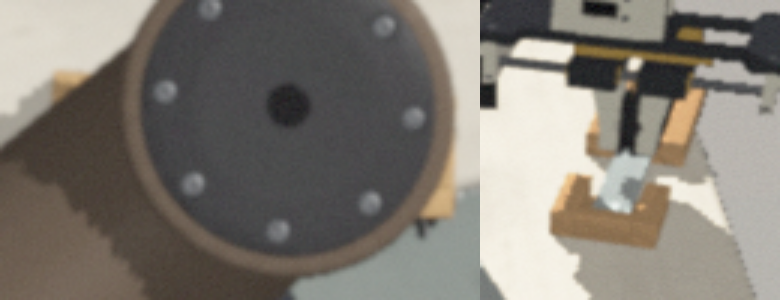

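```bash
python3 - <<'E'
from h import *
from plant import cams
s=cams.snapshot("side");np.savez("side4.npz",**s);a=s["frame"][:,:,::-1]
cv2.imwrite("pics/z4.png",cv2.resize(a[190:310,340:440],(600,720),interpolation=cv2.INTER_CUBIC))
S=C("side")
for z in (.0,.004,.01,.0036,.02): print(z,S.proj([.4371,.1009,z]).round(1), ((S.proj([.4371,.1009,z])-[340,190])*6).round())
go()
E
```

```text
0.0 [388.3 261.8] [290. 431.]
0.004 [388.4 260.1] [291. 421.]
0.01 [388.6 257.5] [292. 405.]
0.0036 [388.4 260.3] [291. 422.]
0.02 [389.  253.2] [294. 379.]
t 4.45 pos [0.4371 0.1009 0.0036] rpy [-180.     -0.    -94.04] F [-0.06 -0.54 -0.32] op 0.0012
```

View pics/z4.png

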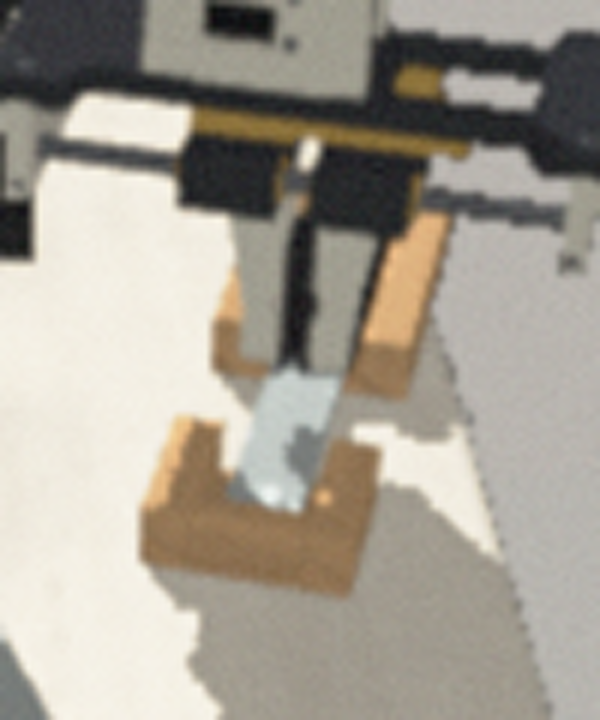

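```bash
python3 - <<'E'
from h import *
S=C("side")
for y in (.092,.101,.110):
  for p in [(242,362),(280,365),(318,370),(350,378)]:
    q=(p[0]/6+339.9,p[1]/6+189.9); v=S.ray(q); X=S.o+v*(y-S.o[1])/v[1]; print(y,p,X.round(4))
E
```

```text
0.092 (242, 362) [0.455  0.092  0.0189]
0.092 (280, 365) [0.4426 0.092  0.0194]
0.092 (318, 370) [0.4303 0.092  0.0191]
0.092 (350, 378) [0.4198 0.092  0.0174]
0.101 (242, 362) [0.4543 0.101  0.0247]
0.101 (280, 365) [0.442  0.101  0.0252]
0.101 (318, 370) [0.4298 0.101  0.0249]
0.101 (350, 378) [0.4194 0.101  0.0232]
0.11 (242, 362) [0.4535 0.11   0.0306]
0.11 (280, 365) [0.4414 0.11   0.031 ]
0.11 (318, 370) [0.4293 0.11   0.0307]
0.11 (350, 378) [0.419 0.11  0.029]
```

Request:
{"api": "move_arm", "payload": {"commands": [[5,0,0,0,0,0,0],[5,0,0,0,0,0,0],[5,0,0,0,0,0,0],[5,0,0,0,0,0,0],[5,0,0,0,0,0,0],[5,0,0,0,0,0,0],[5,0,0,0,0,0,0],[5,0,0,0,0,0,0]]}}

```text
clock: 5.45
tool_pos: [0.4371, 0.1009, 0.0036]
orientation: [180.0, -0.0, -94.0]
force: [-0.2, 0.1, -0.4]
opening: 0.0498
```

```bash
python3 - <<'E'
from h import *
from plant import cams
s=cams.snapshot("side");np.savez("side5.npz",**s);a=s["frame"][:,:,::-1]
cv2.imwrite("pics/z5.png",cv2.resize(a[190:310,340:440],(600,720),interpolation=cv2.INTER_CUBIC))
go()
E
```

```text
t 5.5 pos [0.4372 0.1009 0.0036] rpy [-180.     -0.    -94.04] F [-0.36 -0.91 -0.1 ] op 0.05
```

View pics/z5.png

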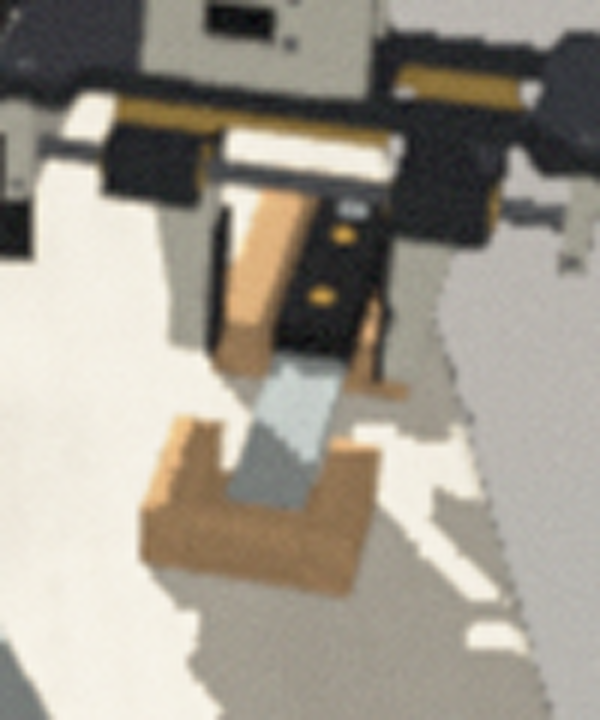

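Request:
{"api": "move_arm", "payload": {"commands": [[5,0,0,0.3,0,0,0],[5,0,0,0.6,0,0,0],[5,0,0,0.8,0,0,0],[5,0,0,0.9,0,0,0],[5,0,0,1.0,0,0,0],[5,0,0,1.1,0,0,0],[5,0,0,1.1,0,0,0],[5,0,0,1.1,0,0,0]]}}

```text
clock: 6.5
tool_pos: [0.4372, 0.1009, -0.0074]
orientation: [-180.0, 0.0, -94.0]
force: [-0.7, 0.3, 0.6]
opening: 0.05
```

```bash
python3 - <<'E'
from h import *
from plant import cams
s=cams.snapshot("side");np.savez("side6.npz",**s);a=s["frame"][:,:,::-1]
cv2.imwrite("pics/z6.png",cv2.resize(a[190:310,340:440],(600,720),interpolation=cv2.INTER_CUBIC))
go()
S=C("side")
for y in (.101,.110):
  for p in [(190,347),(410,390)]:
    q=(p[0]/6+339.9,p[1]/6+189.9); v=S.ray(q); X=S.o+v*(y-S.o[1])/v[1]; print(y,p,X.round(4))
E
```

```text
t 6.55 pos [ 0.4372  0.1009 -0.0074] rpy [-179.99    0.    -94.04] F [ 0.4  -0.97 -0.48] op 0.0497
0.101 (190, 347) [0.4713 0.101  0.0283]
0.101 (410, 390) [0.4001 0.101  0.0212]
0.11 (190, 347) [0.4704 0.11   0.0341]
0.11 (410, 390) [0.3999 0.11   0.027 ]
```

View pics/z6.png

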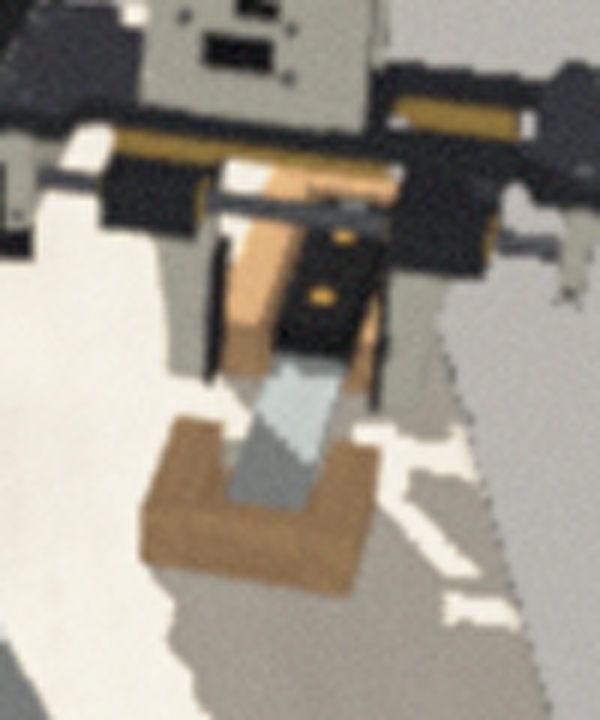

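Request:
{"api": "move_arm", "payload": {"commands": [[5,0,0,0.1,0,0,0],[5,0,0,0.2,0,0,0],[5,0,0,0.3,0,0,0],[5,0,0,0.4,0,0,0],[5,0,0,0.5,0,0,0],[5,0,0,0.6,0,0,0],[5,0,0,0.7,0,0,0],[5,0,0,0.7,0,0,0]]}}

```text
clock: 7.55
tool_pos: [0.4371, 0.1009, -0.0145]
orientation: [180.0, -0.0, -94.0]
force: [0.6, -0.0, 0.4]
opening: 0.0497
```

```bash
python3 - <<'E'
from h import *
from plant import cams
s=cams.snapshot("side");np.savez("side7.npz",**s);a=s["frame"][:,:,::-1]
cv2.imwrite("pics/z7.png",cv2.resize(a[190:310,340:440],(600,720),interpolation=cv2.INTER_CUBIC))
go()
E
```

```text
t 7.6 pos [ 0.4371  0.1009 -0.0145] rpy [ 1.7999e+02 -1.0000e-02 -9.4040e+01] F [0.07 0.02 0.39] op 0.0501
```

View pics/z7.png

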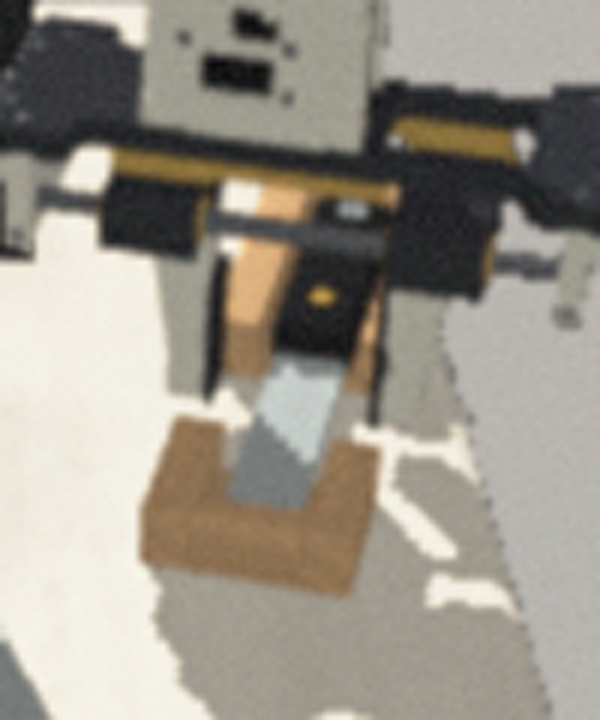

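Request:
{"api": "move_arm", "payload": {"commands": [[5,0,0,0.05,0,0,0],[5,0,0,0.1,0,0,0],[4,0,0,0.15,0,0,0],[3,0,0,0.2,0,0,0],[0,0,0,0.2,0,0,0],[0,0,0,0.2,0,0,0],[0,0,0,0.2,0,0,0],[0,0,0,0.2,0,0,0]]}}

```text
clock: 8.6
tool_pos: [0.438, 0.1014, -0.0157]
orientation: [-179.9, 0.0, -94.0]
force: [0.1, 0.5, 7.4]
opening: 0.0007
```

```bash
python3 - <<'E'
from h import *
from plant import cams
s=cams.snapshot("side");np.savez("side8.npz",**s);a=s["frame"][:,:,::-1]
cv2.imwrite("pics/z8.png",cv2.resize(a[190:310,340:440],(600,720),interpolation=cv2.INTER_CUBIC))
go()
E
```

```text
t 8.65 pos [ 0.438   0.1014 -0.0157] rpy [-1.7992e+02  5.0000e-02 -9.4010e+01] F [-1.02 -0.31  7.62] op 0.0003
```

View pics/z8.png

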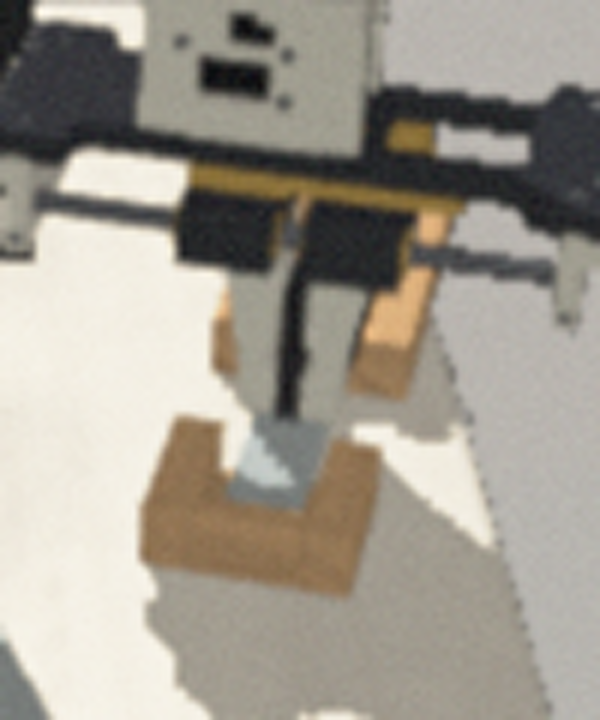

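Request:
{"api": "move_arm", "payload": {"commands": [[0,0,0,-0.4,0,0,0],[5,0,0,-0.4,0,0,0],[5,0,0,-0.4,0,0,0],[5,0,0,0,0,0,0],[5,0,0,0.3,0,0,0],[5,0,0,0.5,0,0,0],[5,0,0,0.6,0,0,0],[5,0,0,0.6,0,0,0]]}}

```text
clock: 9.65
tool_pos: [0.4371, 0.1009, -0.0225]
orientation: [180.0, -0.0, -94.0]
force: [-0.4, -0.8, -0.1]
opening: 0.0498
```

Request:
{"api": "move_arm", "payload": {"commands": [[0,0,0,0.05,0,0,0],[0,0,0,0.05,0,0,0],[0,0,0,0.05,0,0,0],[0,0,0,0.05,0,0,0],[0,0,0,0.05,0,0,0],[0,0,0,0.05,0,0,0],[0,0,0,0.05,0,0,0],[0,0,0,0.05,0,0,0]]}}

```text
clock: 10.65
tool_pos: [0.4372, 0.1009, -0.0229]
orientation: [-180.0, 0.0, -94.0]
force: [-1.1, 0.6, 2.5]
opening: 0.0235
```

```bash
python3 -c "
from h import *
go((.4372,.1009,.13,-94),(.4606,.4912,.13,-150.7),(.4606,.4912,.0,-150.7),(.4606,.4912,-.02,-150.7),base=(.4372,.1009,-.0229,-94.0))"
```

```text
t 10.65 pos [ 0.4372  0.1009 -0.0229] rpy [-180.      0.    -94.04] F [-1.11  0.62  2.5 ] op 0.0235
shift cm [  0.     0.   -15.29] rot [0. 0. 0.]
shift cm [-39.1    0.39 -15.29] rot [-0.     -0.      0.9896]
shift cm [-39.1    0.39  -2.29] rot [-0.     -0.      0.9896]
shift cm [-39.1    0.39  -0.29] rot [-0.     -0.      0.9896]
```

Request:
{"api": "move_arm", "payload": {"commands": [[0,0,0,-1.5,0,0,0],[0,0,0,-5,0,0,0],[0,0,0,-10,0,0,0],[0,0,0,-14.5,0,0,0],[0,-3,0,-15.5,0,0,0.1],[0,-8,0.1,-15.5,0,0,0.2],[0,-13,0.1,-15.5,0,0,0.35],[0,-18,0.2,-15.5,0,0,0.5]]}}

```text
clock: 11.65
tool_pos: [0.4475, 0.2819, 0.1318]
orientation: [180.0, -0.0, -123.0]
force: [0.5, 0.1, -1.3]
opening: 0.0231
```

```bash
python3 -c "
from h import *
go((.4606,.4912,.13,-150.7),(.4606,.4912,.0,-150.7),(.4606,.4912,-.02,-150.7))
from plant import cams
s=cams.snapshot('wrist');cv2.imwrite('pics/w9.png',s['frame'][:,:,::-1])
"
```

```text
t 11.65 pos [0.4475 0.2819 0.1318] rpy [ 1.7999e+02 -2.0000e-02 -1.2298e+02] F [ 0.53  0.05 -1.33] op 0.0231
shift cm [-18.27  10.29   0.18] rot [ 2.000e-04 -3.000e-04  4.837e-01]
shift cm [-18.27  10.29  13.18] rot [ 2.000e-04 -3.000e-04  4.837e-01]
shift cm [-18.28  10.29  15.18] rot [ 2.000e-04 -3.000e-04  4.837e-01]
```

View pics/w9.png

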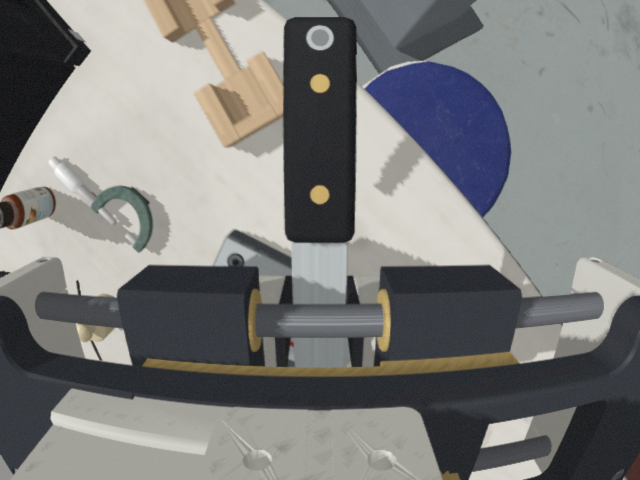

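Request:
{"api": "move_arm", "payload": {"commands": [[0,-4,2.3,0.2,0,0,0.1],[0,-8.5,4.8,0.2,0,0,0.22],[0,-13,7.3,0.2,0,0,0.34],[0,-17,9.6,0.5,0,0,0.45],[0,-18.3,10.3,2,0,0,0.484],[0,-18.3,10.3,6,0,0,0.484],[0,-18.3,10.3,10,0,0,0.484],[0,-18.3,10.3,13,0,0,0.484]]}}

```text
clock: 12.7
tool_pos: [0.4592, 0.489, -0.0007]
orientation: [-179.9, -0.2, -150.4]
force: [0.2, 0.4, -2.0]
opening: 0.0235
```

Request:
{"api": "move_arm", "payload": {"commands": [[0,0,0,1.2,0,0,0],[0,0,0,2.0,0,0,0],[0,0,0,2.4,0,0,0],[0,0,0,2.6,0,0,0],[0,0,0,2.7,0,0,0],[0,0,0,2.75,0,0,0],[0,0,0,2.75,0,0,0],[0,0,0,2.75,0,0,0]]}}

```text
clock: 13.7
tool_pos: [0.46, 0.4903, -0.0253]
orientation: [180.0, 0.0, -150.4]
force: [0.0, -0.0, -2.2]
opening: 0.0235
```

Request:
{"api": "move_arm", "payload": {"commands": [[0,0,0,0.1,0,0,0],[0,0,0,0.1,0,0,0],[5,0,0,0.1,0,0,0],[5,0,0,0.1,0,0,0],[5,0,0,0.1,0,0,0],[5,0,0,-0.4,0,0,0],[5,3.5,0,-0.4,0,0,0],[5,7.5,0,-0.4,0,0,0]]}}

```text
clock: 14.7
tool_pos: [0.3942, 0.4518, -0.0221]
orientation: [-179.9, -0.1, -150.5]
force: [-0.2, 0.0, -0.3]
opening: 0.0502
```

```bash
python3 -c "
from h import *
go()
from plant import cams
s=cams.snapshot('wrist');np.savez('wrist10.npz',**s);cv2.imwrite('pics/w10.png',s['frame'][:,:,::-1])
s=cams.snapshot('side');np.savez('side10.npz',**s);cv2.imwrite('pics/s10.png',s['frame'][:,:,::-1])
"
```

```text
t 14.7 pos [ 0.3942  0.4518 -0.0221] rpy [-1.7994e+02 -7.0000e-02 -1.5049e+02] F [-0.17  0.05 -0.35] op 0.0502
```

View pics/w10.png

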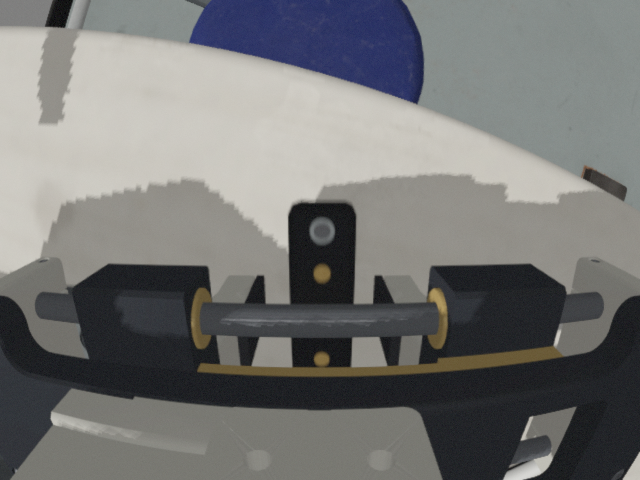

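View pics/s10.png

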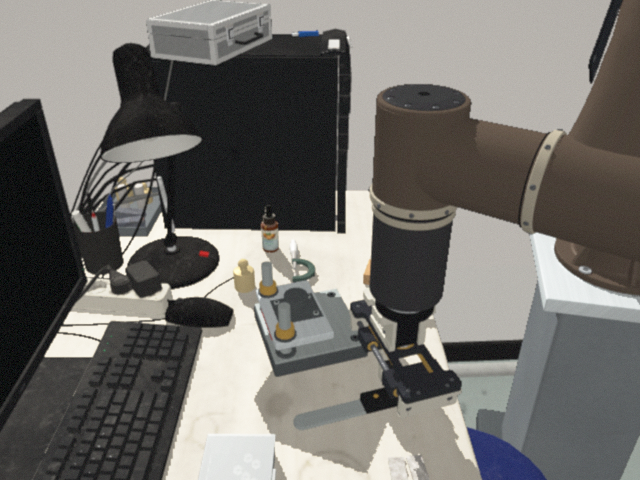

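Request:
{"api": "move_arm", "payload": {"commands": [[5,0,0,0.1,0,0,0],[0,0,0,0.1,0,0,0],[0,0,0,0.1,0,0,0],[0,0,0,0.1,0,0,0],[0,0,0,0.1,0,0,0],[0,0,0,0.1,0,0,0],[0,0,0,0.1,0,0,0],[0,0,0,0.1,0,0,0]]}}

```text
clock: 15.8
tool_pos: [0.3947, 0.4531, -0.0225]
orientation: [-180.0, -0.0, -150.4]
force: [0.2, 0.8, -1.3]
opening: 0.0277
```

```bash
python3 -c "
from h import *
go((.3947,.4531,.06,-150.6),(.3954,.2595,.06,-150.6),(.3954,.2595,.0085,-150.6),base=(.3947,.4531,-.0225,-150.4))"
```

```text
t 15.8 pos [ 0.3947  0.4531 -0.0225] rpy [-1.8000e+02 -1.0000e-02 -1.5042e+02] F [ 0.22  0.81 -1.26] op 0.0277
shift cm [ 0.    0.   -8.25] rot [ 0.     -0.      0.0035]
shift cm [  9.5  -16.87  -8.25] rot [ 0.     -0.      0.0035]
shift cm [  9.5  -16.87  -3.1 ] rot [ 0.     -0.      0.0035]
```

Request:
{"api": "move_arm", "payload": {"commands": [[0,0,0,-1.5,0,0,0.003],[0,0,0,-4.5,0,0,0.003],[0,0,0,-7.5,0,0,0.003],[0,2,-3.5,-8.2,0,0,0.003],[0,4.5,-8,-8.2,0,0,0.003],[0,7,-12.4,-8.2,0,0,0.003],[0,9,-16,-8.2,0,0,0.003],[0,9.5,-16.9,-8.2,0,0,0.003]]}}

```text
clock: 16.8
tool_pos: [0.3951, 0.257, 0.0605]
orientation: [180.0, 0.0, -150.7]
force: [0.2, 0.3, -2.2]
opening: 0.0277
```

```bash
python3 -c "
from h import *
go((.3954,.2595,.06,-150.6),(.3954,.2595,.0085,-150.6))
from plant import cams
for n in ('side','top'):
  s=cams.snapshot(n);np.savez(n+'11.npz',**s);cv2.imwrite('pics/'+n+'11.png',s['frame'][:,:,::-1])
a=cv2.imread('pics/top11.png')[190:430,130:370];b=cv2.imread('pics/side11.png')[200:400,220:440]
cv2.imwrite('pics/z11.png',np.hstack([cv2.resize(a,(360,360)),cv2.resize(b,(396,360))]))
go()
"
```

```text
t 16.8 pos [0.3951 0.257  0.0605] rpy [ 179.98    0.   -150.69] F [ 0.22  0.34 -2.2 ] op 0.0277
shift cm [-0.15  0.2   0.05] rot [ 0.0003  0.0001 -0.0017]
shift cm [-0.15  0.2   5.2 ] rot [ 0.0003  0.0001 -0.0017]
t 16.9 pos [0.3957 0.2588 0.0605] rpy [ 1.7997e+02  6.0000e-02 -1.5066e+02] F [ 0.46 -0.08 -1.47] op 0.0277
```

View pics/z11.png

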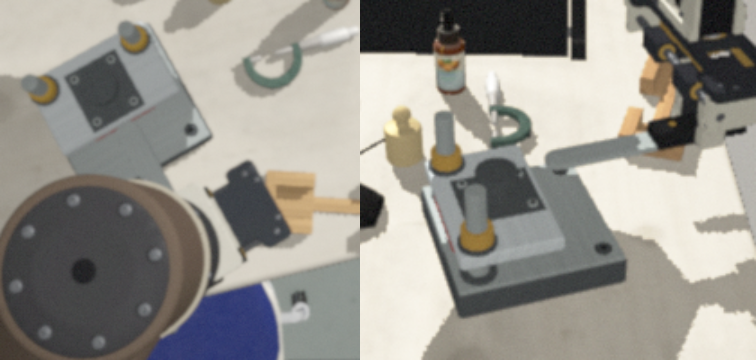

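```bash
python3 -c "
from h import *
S=C('side');T=C('top')
a=np.array([.3957,.2588]);u=np.array([np.cos(np.radians(29.3)),np.sin(np.radians(29.3))])
for d,z in [(145,.089),(145,.083),(55,.089),(55,.083)]:
  X=[*(a+d/1000*u),z];print(d,z,S.proj(X).round(1),T.proj(X).round(1))
b=cv2.imread('pics/side11.png')[230:310,310:430]
cv2.imwrite('pics/z12.png',cv2.resize(b,(780,520),interpolation=cv2.INTER_CUBIC))
b=cv2.imread('pics/top11.png')[200:320,150:280]
cv2.imwrite('pics/z13.png',cv2.resize(b,(650,600),interpolation=cv2.INTER_CUBIC))
"
```

```text
145 0.089 [322.1 288.8] [210.9 271.8]
145 0.083 [322.1 291.9] [211.7 272.2]
55 0.089 [375.5 278.7] [238.7 322.9]
55 0.083 [375.3 281.7] [239.3 323.1]
```

View pics/z12.png

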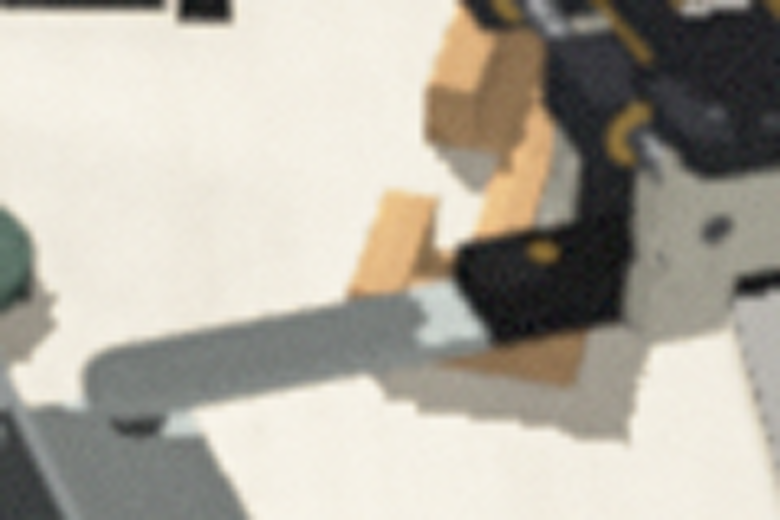

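View pics/z13.png

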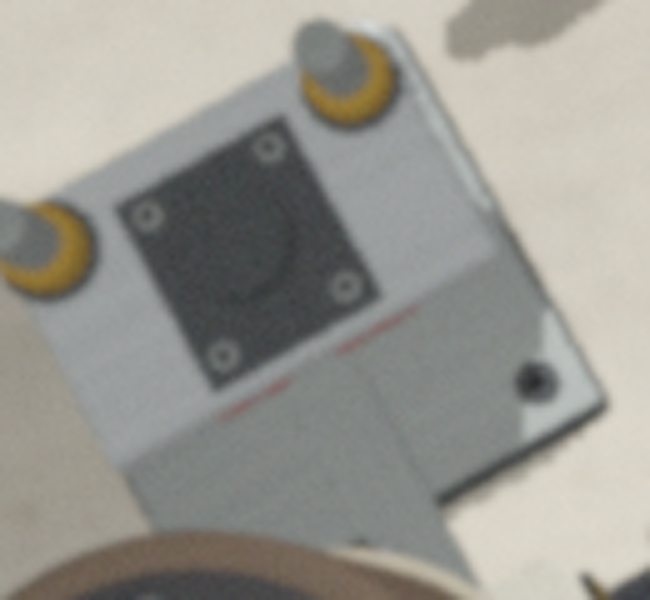

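```bash
python3 -c "
from h import *
T=C('top')
for q,z in [((310,355),.062),((120,465),.062),((500,245),.062)]: print(T.plane((q[0]/5+149.9,q[1]/5+199.9),z).round(4))
go((.394,.2587,.06,-150.6),(.394,.2587,.0085,-150.6))
"
```

```text
[0.5267 0.3337 0.062 ]
[0.4926 0.3931 0.062 ]
[0.5613 0.2737 0.062 ]
t 16.9 pos [0.3957 0.2588 0.0605] rpy [ 1.7997e+02  6.0000e-02 -1.5066e+02] F [ 0.46 -0.08 -1.47] op 0.0277
shift cm [0.15 0.08 0.05] rot [ 0.0006  0.0011 -0.001 ]
shift cm [0.16 0.08 5.2 ] rot [ 0.0006  0.0011 -0.001 ]
```

Request:
{"api": "move_arm", "payload": {"commands": [[0,0.4,0,1.5,0,0,0],[0,0.5,0,3,0,0,0],[0,0.5,0,4.2,0,0,0],[0,0.5,0,4.8,0,0,0],[0,0.5,0,5.0,0,0,0],[0,0.5,0,5.1,0,0,0],[0,0.5,0,5.15,0,0,0],[0,0.5,0,5.15,0,0,0]]}}

```text
clock: 17.9
tool_pos: [0.3913, 0.257, 0.0083]
orientation: [180.0, 0.0, -150.6]
force: [0.1, -0.4, -1.3]
opening: 0.0281
```

```bash
python3 -c "
from h import *
go()
from plant import cams
s=cams.snapshot('side');cv2.imwrite('pics/s14.png',cv2.resize(s['frame'][250:370,250:410,::-1],(800,600),interpolation=cv2.INTER_CUBIC))
"
```

```text
t 17.9 pos [0.3913 0.257  0.0083] rpy [ 1.7999e+02  2.0000e-02 -1.5060e+02] F [ 0.15 -0.35 -1.31] op 0.0281
```

View pics/s14.png

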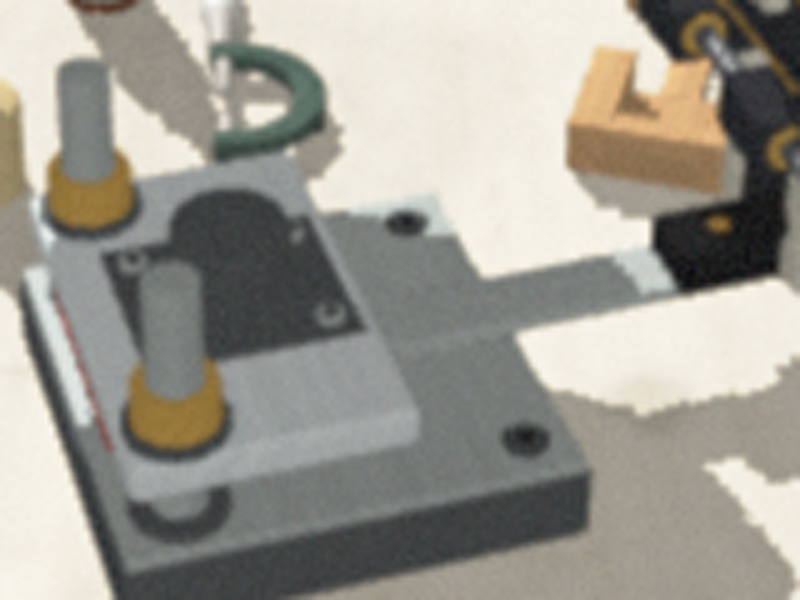

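Request:
{"api": "move_arm", "payload": {"commands": [[0,-1,0,0,0,0,0],[0,-2.5,0,0,0,0,0],[0,-4.2,0,0,0,0,0],[0,-6,0,0,0,0,0],[0,-7.8,0,0,0,0,0],[0,-9.3,0,0,0,0,0],[0,-10.2,0,0,0,0,0],[0,-10.4,0,0,0,0,0]]}}

```text
clock: 18.95
tool_pos: [0.4822, 0.3081, 0.0078]
orientation: [-180.0, -0.0, -150.6]
force: [-1.2, 1.1, -2.1]
opening: 0.0273
```

```bash
python3 -c "
from h import *
go()
from plant import cams
for n in ('side','wrist'):
  s=cams.snapshot(n);cv2.imwrite('pics/'+n+'15.png',s['frame'][:,:,::-1] if n=='wrist' else cv2.resize(s['frame'][200:380,220:460,::-1],(800,600),interpolation=cv2.INTER_CUBIC))
go()
"
```

```text
t 18.95 pos [0.4822 0.3081 0.0078] rpy [-1.7999e+02 -2.0000e-02 -1.5061e+02] F [-1.23  1.15 -2.08] op 0.0273
t 19.05 pos [0.4817 0.3079 0.008 ] rpy [-1.800e+02 -1.000e-02 -1.506e+02] F [ 0.87 -0.04 -2.67] op 0.0279
```

View pics/side15.png

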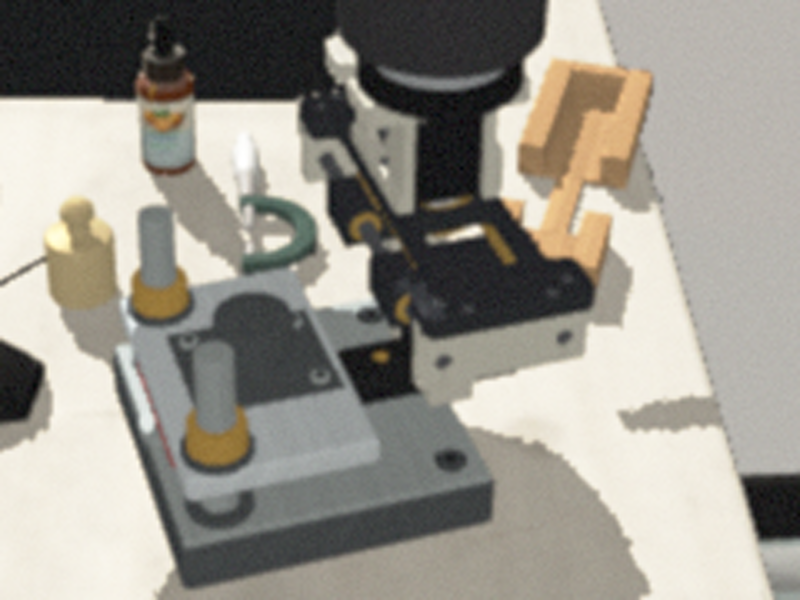

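View pics/wrist15.png

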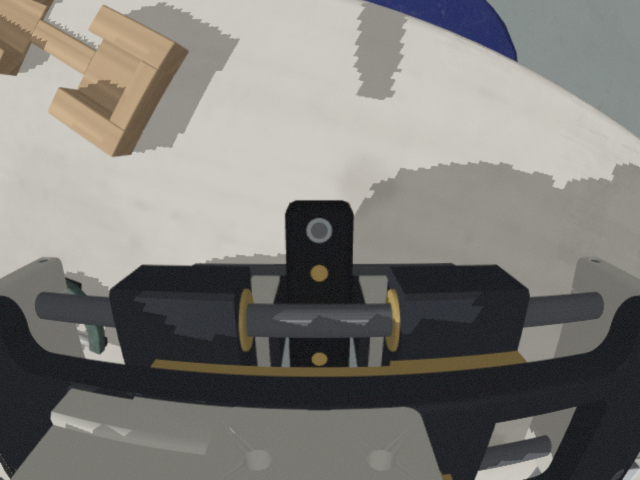

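Request:
{"api": "move_arm", "payload": {"commands": [[0,0,0,0.04,0,0,0],[0,0,0,0.07,0,0,0],[0,0,0,0.07,0,0,0],[5,0,0,0.05,0,0,0],[5,0,0,0.05,0,0,0],[5,0,0,0.05,0,0,0],[5,0,0,0.0,0,0,0],[5,0,0,-0.5,0,0,0]]}}

```text
clock: 20.05
tool_pos: [0.4816, 0.3077, 0.013]
orientation: [-180.0, -0.0, -150.6]
force: [0.3, -0.3, 0.4]
opening: 0.0498
```

```bash
python3 -c "
from h import *
go()
o=np.array([.5435,.343]);u=np.array([np.cos(np.radians(29.5)),np.sin(np.radians(29.5))]);k=o+.02*u;print(k)
go((.4817,.3079,.13,-150.6),(k[0],k[1],.13,-150.6),(k[0],k[1],.07,-150.6))
"
```

```text
t 20.05 pos [0.4816 0.3077 0.013 ] rpy [-1.7999e+02 -4.0000e-02 -1.5059e+02] F [ 0.3  -0.32  0.42] op 0.0498
[0.56090711 0.35284847]
t 20.05 pos [0.4816 0.3077 0.013 ] rpy [-1.7999e+02 -4.0000e-02 -1.5059e+02] F [ 0.3  -0.32  0.42] op 0.0498
shift cm [-1.00e-02  1.00e-02 -1.17e+01] rot [-0.0002 -0.0007  0.0002]
shift cm [ -9.11   0.03 -11.71] rot [-0.0002 -0.0007  0.0002]
shift cm [-9.12  0.03 -5.71] rot [-0.0002 -0.0007  0.0002]
```

Request:
{"api": "move_arm", "payload": {"commands": [[5,0,0,-4,0,0,0],[5,0,0,-8.5,0,0,0],[0,0,0,-11.7,0,0,0],[0,-3,0,-11.7,0,0,0],[0,-7,0,-11.7,0,0,0],[0,-9.1,0,-11.7,0,0,0],[0,-9.1,0,-9.5,0,0,0],[0,-9.1,0,-7,0,0,0]]}}

```text
clock: 21.05
tool_pos: [0.5615, 0.3529, 0.083]
orientation: [180.0, 0.1, -150.6]
force: [-1.2, 0.2, -0.0]
opening: 0.0011
```

```bash
python3 -c "
from h import *
go()
from plant import cams
for n in ('side','wrist'):
  s=cams.snapshot(n);np.savez(n+'16.npz',**s);cv2.imwrite('pics/'+n+'16.png',s['frame'][:,:,::-1] if n=='wrist' else cv2.resize(s['frame'][200:380,220:460,::-1],(800,600),interpolation=cv2.INTER_CUBIC))
go()
"
```

```text
t 21.05 pos [0.5615 0.3529 0.083 ] rpy [ 1.7998e+02  5.0000e-02 -1.5060e+02] F [-1.2   0.16 -0.03] op 0.0011
t 21.15 pos [0.5595 0.3512 0.0803] rpy [-179.95   -0.28 -150.63] F [-0.69 -0.73 -0.2 ] op 0.0004
```

View pics/side16.png

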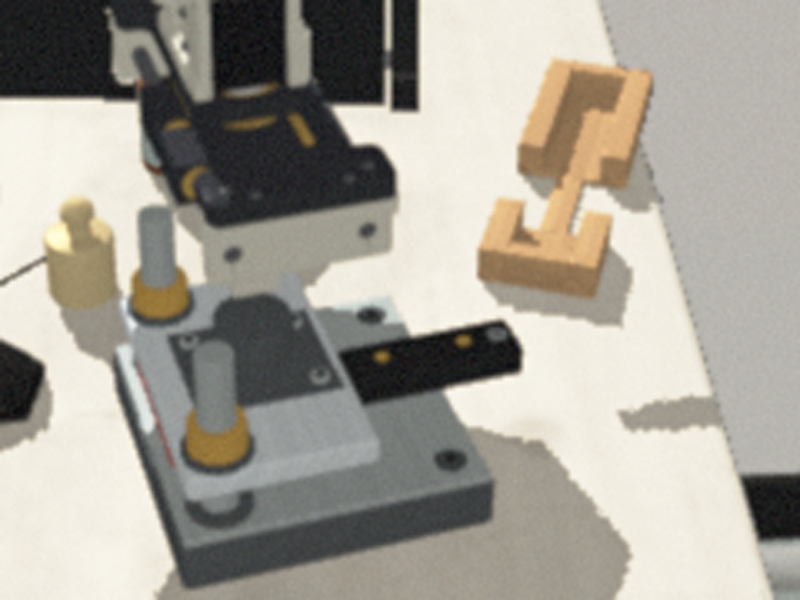

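View pics/wrist16.png

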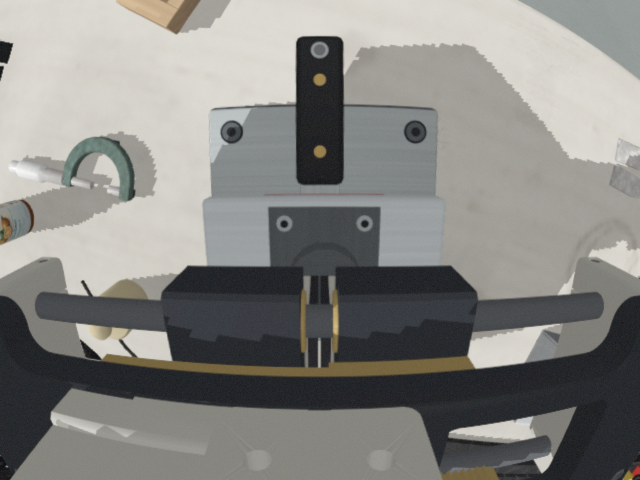

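Request:
{"api": "move_arm", "payload": {"commands": [[0,0,0,0.5,0,0,0],[0,0,0,1.0,0,0,0],[0,0,0,1.2,0,0,0],[0,0,0,1.3,0,0,0],[0,0,0,1.4,0,0,0],[0,0,0,1.5,0,0,0],[0,0,0,1.5,0,0,0],[0,0,0,1.5,0,0,0]]}}

```text
clock: 22.15
tool_pos: [0.5611, 0.3526, 0.0681]
orientation: [-180.0, 0.0, -150.6]
force: [-0.2, -0.1, 0.5]
opening: 0.0005
```

Request:
{"api": "move_arm", "payload": {"commands": [[0,0,0,0.05,0,0,0],[0,0,0,0.1,0,0,0],[0,0,0,0.15,0,0,0],[0,0,0,0.2,0,0,0],[0,0,0,0.25,0,0,0],[0,0,0,0.3,0,0,0],[0,0,0,0.3,0,0,0],[0,0,0,0.3,0,0,0]]}}

```text
clock: 23.15
tool_pos: [0.5611, 0.3526, 0.0651]
orientation: [180.0, -0.0, -150.6]
force: [0.1, -0.3, 0.6]
opening: 0.0005
```

Request:
{"api": "move_arm", "payload": {"commands": [[0,0,0,0.05,0,0,0],[0,0,0,0.1,0,0,0],[0,0,0,0.15,0,0,0],[0,0,0,0.2,0,0,0],[0,0,0,0.2,0,0,0],[0,0,0,0.2,0,0,0],[0,0,0,0.2,0,0,0],[0,0,0,0.2,0,0,0]]}}

```text
clock: 24.15
tool_pos: [0.5611, 0.3527, 0.0631]
orientation: [180.0, 0.0, -150.6]
force: [-1.1, -0.3, 4.4]
opening: 0.0004
```

Request:
{"api": "move_arm", "payload": {"commands": [[0,0,0,0.05,0,0,0],[0,0,0,0.1,0,0,0],[0,0,0,0.15,0,0,0],[0,0,0,0.2,0,0,0],[0,0,0,0.2,0,0,0],[0,0,0,0.2,0,0,0],[0,0,0,0.2,0,0,0],[0,0,0,0.2,0,0,0]]}}

```text
clock: 25.15
tool_pos: [0.5611, 0.3527, 0.061]
orientation: [180.0, 0.0, -150.6]
force: [0.0, 0.0, 3.0]
opening: 0.0004
```

```bash
python3 -c "
from h import *
go()
from plant import cams
s=cams.snapshot('side');cv2.imwrite('pics/s17.png',cv2.resize(s['frame'][260:380,220:380,::-1],(800,600),interpolation=cv2.INTER_CUBIC))
go()
"
```

```text
t 25.15 pos [0.5611 0.3527 0.061 ] rpy [ 1.8000e+02  1.0000e-02 -1.5059e+02] F [0.02 0.   3.03] op 0.0004
t 25.2 pos [0.5611 0.3527 0.061 ] rpy [-180.      0.   -150.59] F [0.84 0.03 2.3 ] op 0.0008
```

View pics/s17.png

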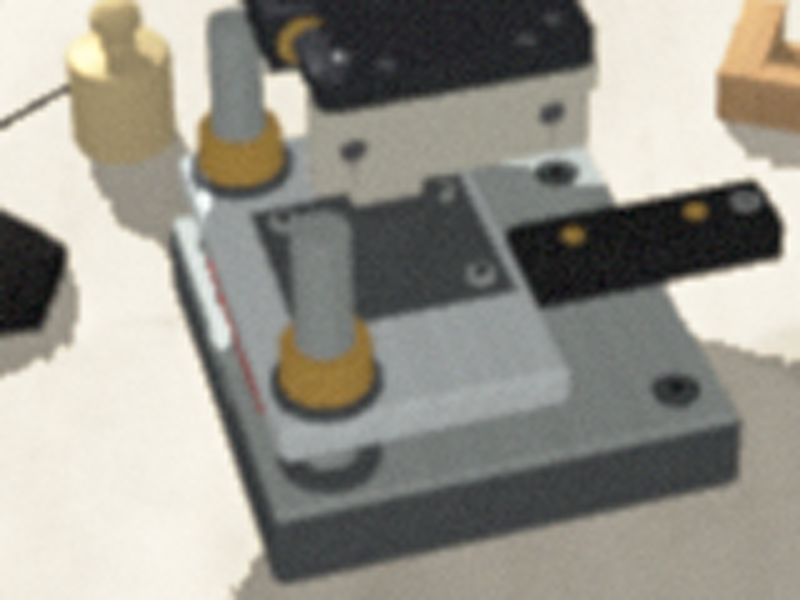

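Request:
{"api": "move_arm", "payload": {"commands": [[0,0,0,0.03,0,0,0],[0,0,0,0.06,0,0,0],[0,0,0,0.09,0,0,0],[0,0,0,0.1,0,0,0],[0,0,0,0.1,0,0,0],[0,0,0,0.1,0,0,0],[0,0,0,0.1,0,0,0],[0,0,0,0.1,0,0,0]]}}

```text
clock: 26.2
tool_pos: [0.5611, 0.3527, 0.0603]
orientation: [-180.0, 0.0, -150.6]
force: [-1.5, -0.2, 4.4]
opening: 0.0004
```

Request:
{"api": "move_arm", "payload": {"commands": [[0,0,0,0.03,0,0,0],[0,0,0,0.06,0,0,0],[0,0,0,0.08,0,0,0],[0,0,0,0.08,0,0,0],[0,0,0,0.08,0,0,0],[0,0,0,0.08,0,0,0],[0,0,0,0.08,0,0,0],[0,0,0,0.08,0,0,0]]}}

```text
clock: 27.2
tool_pos: [0.5612, 0.3527, 0.0598]
orientation: [-180.0, 0.0, -150.6]
force: [-0.9, 0.1, 6.6]
opening: 0.0004
```

```bash
cat > f.py <<'E'
from h import *
from plant import cams,sensors
fs=[]
for i in range(4):
  fs.append(sensors.get_obs()["force"][2]); cams.snapshot("side")
o=sensors.get_obs();print(np.round(fs,1),o["tool_pos"].round(5),o["clock"])
E
python3 f.py
```

```text
[6.6 6.7 7.5 6.9] [0.56114 0.35269 0.0598 ] 27.4
```

Request:
{"api": "move_arm", "payload": {"commands": [[0,0,0,-0.5,0,0,0],[0,0,0,-3,0,0,0],[0,0,0,-7,0,0,0],[5,4,0,-7,0,0,0],[5,8.2,0,-7,0,0,0],[5,9.1,0,-6,0,0,0],[5,9.1,0,-2,0,0,0],[5,9.1,0,1,0,0,0]]}}

```text
clock: 28.4
tool_pos: [0.4816, 0.3078, 0.0478]
orientation: [180.0, -0.0, -150.6]
force: [0.5, 0.1, 0.0]
opening: 0.0449
```

```bash
python3 -c "
from h import *
from plant import cams
s=cams.snapshot('wrist');np.savez('wrist18.npz',**s);cv2.imwrite('pics/w18.png',s['frame'][:,:,::-1])
s=cams.snapshot('side');cv2.imwrite('pics/s18.png',cv2.resize(s['frame'][260:380,220:380,::-1],(800,600),interpolation=cv2.INTER_CUBIC))
go((.4816,.3078,.0076,-150.6))
"
```

```text
t 28.5 pos [0.4801 0.3061 0.0456] rpy [-179.89   -0.36 -150.63] F [ 0.09 -0.31  0.32] op 0.0488
shift cm [-0.24  0.08  3.8 ] rot [-0.0019 -0.0064 -0.0006]
```

View pics/w18.png

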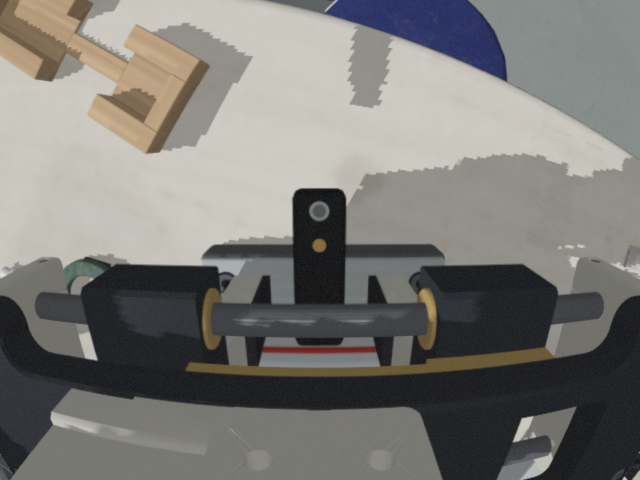

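View pics/s18.png

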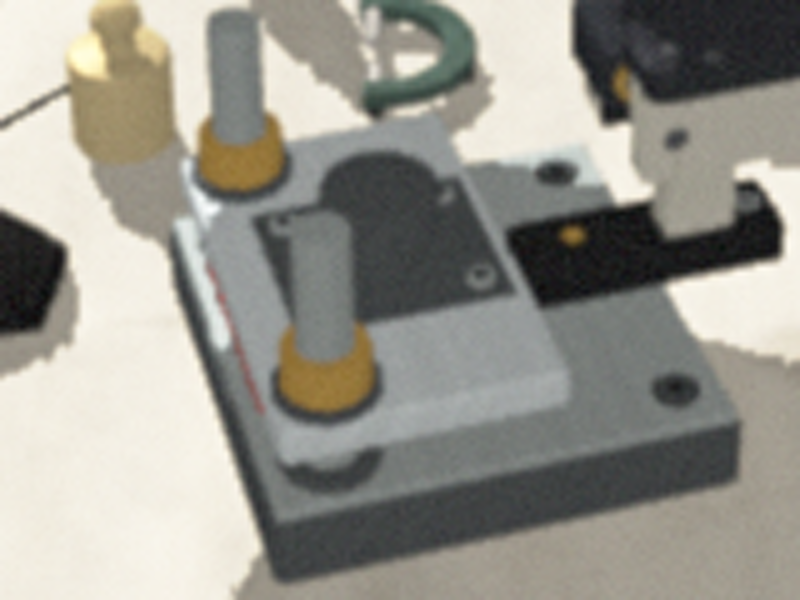

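Request:
{"api": "move_arm", "payload": {"commands": [[5,0,0,1.5,0,0,0],[5,0,0,3,0,0,0],[5,0,0,3.8,0,0,0],[5,0,0,4.1,0,0,0],[5,0,0,4.1,0,0,0],[0,0,0,4.1,0,0,0],[0,0,0,4.1,0,0,0],[0,0,0,4.1,0,0,0]]}}

```text
clock: 29.5
tool_pos: [0.4819, 0.3081, 0.0086]
orientation: [180.0, 0.0, -150.6]
force: [0.7, -0.1, 2.2]
opening: 0.0279
```

Request:
{"api": "move_arm", "payload": {"commands": [[0,0,0,0,0,0,0],[0,0,0,0,0,0,0],[0,0.2,0,0,0,0,0],[0,0.5,0,0,0,0,0],[0,0.9,0,0,0,0,0],[0,1.3,0,0,0,0,0],[0,1.7,0,0,0,0,0],[0,2.1,0,0,0,0,0]]}}

```text
clock: 30.5
tool_pos: [0.4645, 0.2988, 0.0085]
orientation: [180.0, 0.2, -150.6]
force: [3.8, 2.8, -2.6]
opening: 0.0275
```

Request:
{"api": "move_arm", "payload": {"commands": [[0,0.7,0,0,0,0,0],[0,1.5,0,0,0,0,0],[0,2.3,0,0,0,0,0],[0,3.1,0,0,0,0,0],[0,3.9,0,0,0,0,0],[0,4.7,0,0,0,0,0],[0,5.5,0,0,0,0,0],[0,6.3,0,0,0,0,0]]}}

```text
clock: 31.5
tool_pos: [0.4093, 0.2677, 0.0086]
orientation: [180.0, 0.1, -150.6]
force: [4.5, 1.7, -1.0]
opening: 0.0278
```

Request:
{"api": "move_arm", "payload": {"commands": [[0,0.7,0,0,0,0,0],[0,1.5,0,0,0,0,0],[0,2.3,0,0,0,0,0],[0,3.1,0,0,0,0,0],[0,3.6,0,0,0,0,0],[0,3.8,0,0,0,0,0],[0,3.8,0,0,0,0,0],[0,3.8,0,0,0,0,0]]}}

```text
clock: 32.5
tool_pos: [0.3751, 0.2476, 0.008]
orientation: [-180.0, -0.1, -150.6]
force: [-1.6, -0.6, 0.4]
opening: 0.0275
```

```bash
python3 -c "
from h import *
from plant import cams
s=cams.snapshot('side');np.savez('side19.npz',**s);cv2.imwrite('pics/s19.png',cv2.resize(s['frame'][250:370,230:390,::-1],(800,600),interpolation=cv2.INTER_CUBIC))
go((.3957,.2588,.06,-150.6),(.38,.4,.06,-150.6))
"
```

```text
t 32.55 pos [0.3752 0.2476 0.008 ] rpy [-1.7998e+02 -6.0000e-02 -1.5060e+02] F [-1.4  -0.58  0.53] op 0.0277
shift cm [-2.33 -0.03 -5.2 ] rot [-0.0004 -0.001  -0.0001]
shift cm [-7.89 13.04 -5.21] rot [-0.0004 -0.001  -0.0001]
```

View pics/s19.png

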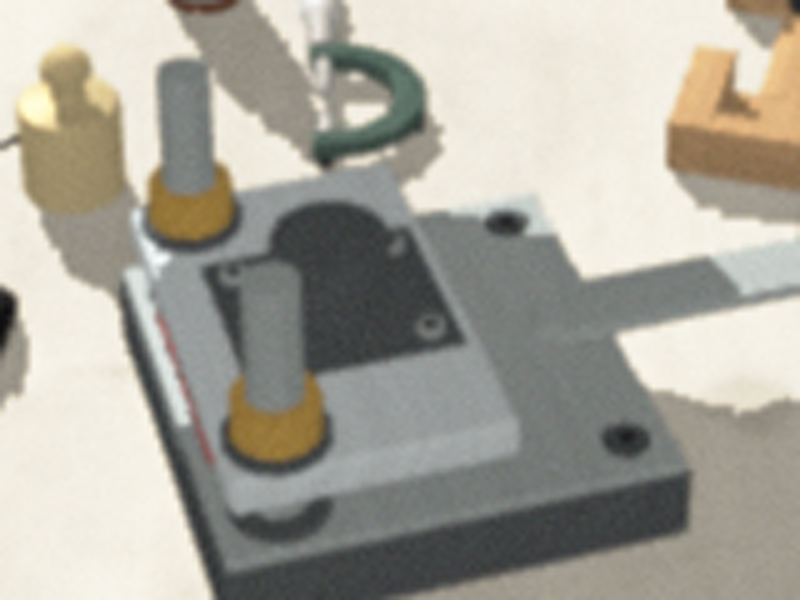

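```bash
python3 -c "
from h import *
go((.3752,.2476,.06,-150.6),(.3947,.4531,.06,-150.6),(.3947,.4531,-.02,-150.6))
"
```

```text
t 32.55 pos [0.3752 0.2476 0.008 ] rpy [-1.7998e+02 -6.0000e-02 -1.5060e+02] F [-1.4  -0.58  0.53] op 0.0277
shift cm [ 0.01 -0.   -5.2 ] rot [-0.0004 -0.001  -0.0001]
shift cm [-11.78  16.94  -5.21] rot [-0.0004 -0.001  -0.0001]
shift cm [-11.79  16.95   2.79] rot [-0.0004 -0.001  -0.0001]
```

Request:
{"api": "move_arm", "payload": {"commands": [[0,0,0,-1.5,0,0,0],[0,0,0,-4.5,0,0,0],[0,0,2,-7,0,0,0],[0,0,6.5,-7.5,0,0,0],[0,0,11.5,-7.5,0,0,0],[0,-3,15,-7,0,0,0],[0,-7,17,-6,0,0,0],[0,-11,17,-5,0,0,0]]}}

```text
clock: 33.55
tool_pos: [0.388, 0.4521, 0.0574]
orientation: [-180.0, -0.0, -150.5]
force: [-0.0, 1.1, -1.5]
opening: 0.0275
```

```bash
python3 -c "
from h import *
go((.3947,.4531,-.0215,-150.6),base=(.3752,.2476,.008,-150.6))
go((.3947,.4531,-.0215,-150.6))
"
```

```text
t 33.55 pos [0.3752 0.2476 0.008 ] rpy [-1.7999e+02 -2.0000e-02 -1.5047e+02] F [-0.    1.14 -1.54] op 0.0275
shift cm [-11.79  16.95   2.95] rot [0. 0. 0.]
t 33.55 pos [0.388  0.4521 0.0574] rpy [-1.7999e+02 -2.0000e-02 -1.5047e+02] F [-0.    1.14 -1.54] op 0.0275
shift cm [-0.64 -0.25  7.89] rot [-0.0001 -0.0004  0.0023]
```

Request:
{"api": "move_arm", "payload": {"commands": [[0,-0.5,0,2,0,0,0],[0,-0.7,0,4.5,0,0,0],[0,-0.7,0,6.3,0,0,0],[0,-0.7,0,7.2,0,0,0],[0,-0.7,0,7.6,0,0,0],[0,-0.7,0,7.8,0,0,0],[0,-0.7,0,7.85,0,0,0],[0,-0.7,0,7.85,0,0,0]]}}

```text
clock: 34.55
tool_pos: [0.3941, 0.4539, -0.0197]
orientation: [180.0, 0.0, -150.6]
force: [0.1, -0.9, -2.4]
opening: 0.0273
```

Request:
{"api": "move_arm", "payload": {"commands": [[0,0,0,0.08,0,0,0],[0,0,0,0.13,0,0,0],[0,0,0,0.13,0,0,0],[6,0,0,0.1,0,0,0],[6,0,0,0.1,0,0,0],[6,0,0,0.1,0,0,0],[6,0,0,-1,0,0,0],[6,0,0,-4,0,0,0]]}}

```text
clock: 35.55
tool_pos: [0.3935, 0.4526, 0.0195]
orientation: [-179.9, -0.1, -150.6]
force: [0.5, 0.3, -0.1]
opening: 0.0601
```

Request:
{"api": "move_arm", "payload": {"commands": [[6,0,0,-4,0,0,0],[6,0,0,-8,0,0,0],[6,0,0,-12,0,0,0],[6,0,0,-16,0,0,0],[6,0,0,-18,0,0,0],[6,0,0,-18,0,0,0],[6,0,0,-18,0,0,0],[6,0,0,-18,0,0,0]]}}

```text
clock: 36.55
tool_pos: [0.3937, 0.453, 0.1987]
orientation: [-179.9, -0.1, -150.6]
force: [-0.1, -0.4, -0.3]
opening: 0.06
```

```bash
python3 -c "
from h import *
from plant import cams
for n in ('side','wrist'):
  s=cams.snapshot(n);np.savez(n+'20.npz',**s);cv2.imwrite('pics/'+n+'20.png',s['frame'][:,:,::-1])
go()
b=cv2.imread('pics/side20.png')[250:370,230:390];cv2.imwrite('pics/z20.png',cv2.resize(b,(800,600),interpolation=cv2.INTER_CUBIC))
"
```

```text
t 36.65 pos [0.3938 0.4532 0.1989] rpy [-1.7995e+02 -7.0000e-02 -1.5059e+02] F [ 0.1   0.02 -0.28] op 0.0603
```

View pics/side20.png

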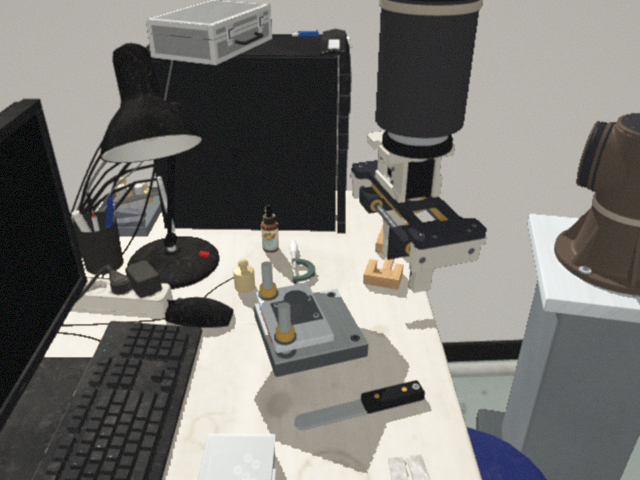

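View pics/z20.png

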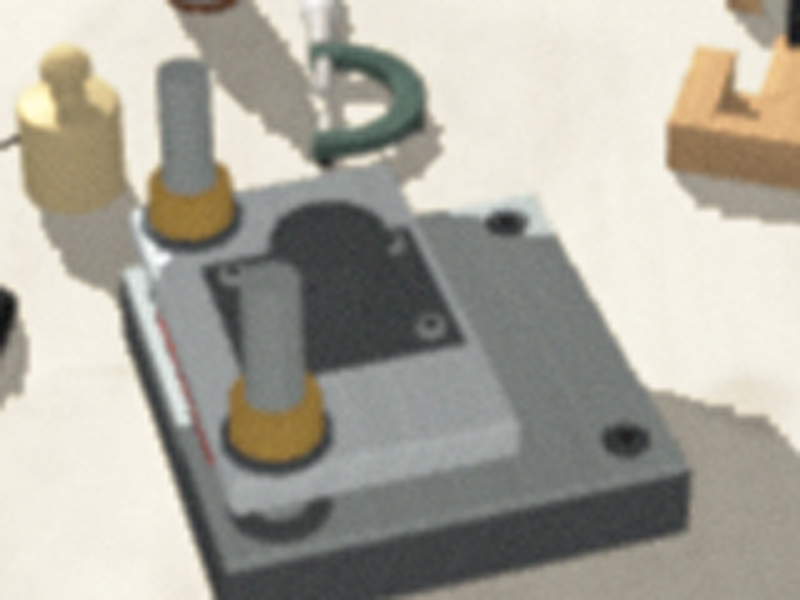

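View pics/wrist20.png

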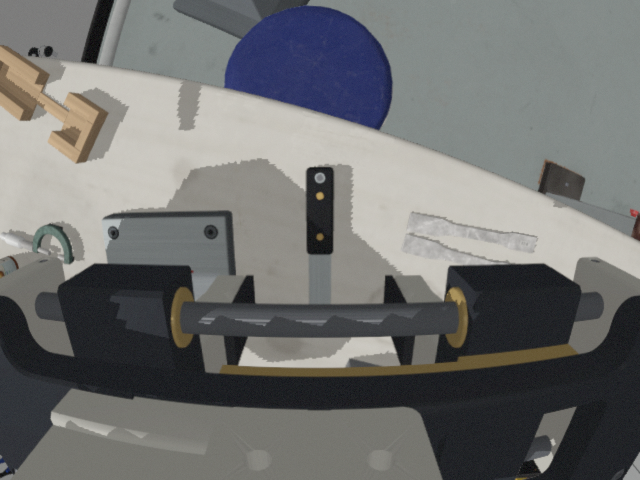

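```bash
python3 -c "
from h import *
g=lambda im:cv2.cvtColor(im,cv2.COLOR_BGR2GRAY).astype(np.float32)
cr=lambda im:cv2.resize(im[260:380,220:380],(800,600),interpolation=cv2.INTER_CUBIC)
a=g(cv2.imread('pics/s18.png'));b=g(cr(cv2.imread('pics/side20.png')));c=g(cr(cv2.imread('pics/side0.png')))
sl=(slice(230,420),slice(360,560)); w=cv2.createHanningWindow((200,190),cv2.CV_32F)
print('after press->now',np.round(np.array(cv2.phaseCorrelate(a[sl],b[sl],w)[0])/5,2),'start->now',np.round(np.array(cv2.phaseCorrelate(c[sl],b[sl],w)[0])/5,2))
S=C('side');print(S.proj([.55,.34,.06])-S.proj([.55,.34,.055]))
from plant import job; job.close_job()
"
```

```text
after press->now [0.03 0.02] start->now [0.04 2.99]
[-0.05069494 -2.47725582]
the job is handed in; nothing more can be done
```

The job is done and handed in at about 37 s of the 61 s allowed. No verdict came back.

**What I did**
- I lifted the gauge by its blade out of the tray and put it down on the clear desk left of the die set.
- I took it again by the black grip and slid the blade in until the grip was about 5 mm from the top plate. The tip was then at about die x = 74 mm.
- I pressed the knob with the shut fingers until the force rose to about 7 N. Of that, about 4 N slides the plate, so about 3 N was on the blade.
- I drew the blade straight out by the grip and laid the gauge on the desk.

**Last checks**
- **Drag:** the wrist felt about 4.7 N steadily while the blade came out.
- **Gap:** the plate moved less than 0.1 px in the side view between the end of the press and the last picture, so the gap held. It came down about 6 mm from the start. I estimate the gap at 5.3–5.5 mm, from the press height and force. I did not measure it directly.
- **Gauge:** in the last pictures it lies flat with rivets up, clear of the die set.
- **Bystanders and arm:** the weight, micrometer and bottle look unmoved by eye. The arm is clear, about 20 cm up.

**What disagreed**
- The fingertips stand about 26 mm higher than the reported TCP height. The first two grasps at the tray therefore closed above the blade, the second touching its top with about 7 N. I corrected for this from that contact and from the side view.
- From where the knob was touched to the end of the press the arm went down only 3–5 mm, less than the 6 mm seen in the picture. The touch point was known only to within about 2 mm.

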